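# Hang the lift-off door of the specimen dry cabinet and hook it shut

### The arm

A 6-joint arm with a two-finger parallel gripper is mounted at the origin on a cart in front of the work surface, level with it; the furniture and walls round the work are solid. World frame = base frame: x ahead of the robot, y to its left, z up, the work surface at z = 0. Lengths are in m, angles in rad, forces in N, time in s.
With the tool pointing down it reaches from about 0.3 to 0.775 m from the base axis. Payload 14.6 kg.
Tool frame: the origin (TCP) lies midway between the tips of the shut fingers; the grasp point (between the pads) lies manip.tcp_to_grasp behind it (manip.tcp_to_grasp is the distance from the TCP to the grasp point, in m); y points along the fingers, z is the direction in which the jaws open and shut, and the axes are right-handed (so a half turn about y gives the same grasp; the last joint's range is limited). The gripper opens to 85 mm and grips with 20 to 120 N. Pads are 22 mm wide; open, the fingers measure 114 mm over their backs; the gripper's body (76 mm by 85 mm) begins 54 mm behind the grasp point. The pads swing forward as they close: fully open they stand 13 mm farther back than shut.
Start: joints at [1.202, 0.3, 1.521, -0, 1.321, -0.067], TCP at [0.163, 0.525, 0.201] pointing down, gripper open.
Joint ranges: [-3.03, 3.03], [-0.79, 2.21], [0.23, 2.52], [-1.04, 4.18], [0, 3.07], [-2.55, 2.55]. Speed limits (rad/s): [2.22, 2.22, 2.57, 3.14, 3.14, 3.14].

### API

Orientations are given as a unit quaternion [w, x, y, z].
In Python, from rig import manip gives the robot as it stands.
- The arm moves only by the tool arm_command, never from a script. Its argument "rows" is a list of rows, each a list of 6 numbers: the shift along the tool's x, y, z in mm, then the turn, a rotation vector about the tool's x, y, z in degrees. A call has 1 to 10 rows; each row is the pose to reach, as a shift and turn from the pose commanded when the call began, along the tool's axes at that moment; what a row does not reach only later rows make up. A row lasts 1/10 s, in which the tool goes at most 50 mm and 8.59 degrees, less where a joint would pass 70% of its speed; a pose out of reach is approached as far as the arm can. A call with a gripper value outside its range is refused whole. "grip" is the closure, from 0 (fully open) to 1 (shut), set as the call begins (left out, the last holds). The fingers move at their own pace and stop on an object; "force" is the grip in N (left out, the last holds). Time passes only in rows, so rows that repeat a pose let the fingers close. It gives the time, the measured TCP pose, the force and the opening at its end, in the units of the state.
- manip.get_obs(): the state, without advancing time (a new reading comes with each control period).
- manip.grab_frame(name): name is "side" or "top"; returns the picture (400x640x3 uint8, blue, green, red); there is no depth.
- manip.get_calibration(name): a dict with "fov_y" (degrees; the focal length in pixels is half the picture's height over the tangent of half this angle, whatever the lens; pixels are square), "cx", "cy" (the principal point, pixels), "dist_coeffs" ([k1, k2, p1, p2, k3] as OpenCV has them; the pictures are not rectified), "extrinsics" (4x4, takes a point from camera to world coordinates). Camera axes: x right, y up, looking along -z (the intrinsics and any distortion apply to the point x, -y, -z); pixel columns grow to the right and rows downward; lengths in m; the calibration is good to about 2 mm. A picture is of the moment at which its call begins. get_calibration takes no time and is no camera call.
- manip.hand_in(): hands the job in, once; it reports no verdict.
The state is a dict: "time_s": time; "joint_pos": joint angles; "joint_vel": joint speeds; "tau": joint torques, N m; "tcp_pos": TCP position; "ee_rot": TCP orientation; "force": force on the tool from outside, world axes, zero at the start; "ft_torque": the same for the moment, N m; "opening": opening from 0.0 (shut) to 1.0 (fully open).
Only numpy, scipy, OpenCV 4.12 (cv2) and the standard library are available. Lean on these libraries where they do the work, as an engineer would, in place of code of your own. Each camera call takes 0.05 s, during which the arm holds its last target.

### The job

The dry cabinet for polished specimens has been wiped out and its lift-off door is standing beside it on the bench. Hang the door back on, lowering it so that both hinge knuckles go right down on their pins, swing it fully shut, and bring the snap hook down onto the eye on the door until its sprung gate has clicked shut beneath it. Leave the bottle, magnifier, lens tissue and objective case round about where they are.

Things in the scene. Friction and masses are not known exactly. Their poses are not given: they have to be found in the camera images.
- cabinet: Grey steel dry cabinet, fixed, 120 deep (x) x 184 wide (y) x 172 high mm; origin under its centre on the bench; its open front faces its own -x. Hinge pins on brackets beside its right wall (-y), snap hook at the left (+y) of the front. The roof (160 to 172 mm up) juts over the shut door to x = -80 mm, so the door can be hung only while standing well open and cannot lift off when shut.
- pin_low (a point): Seat of the lower hinge pin: on the pin's axis, on top of its bracket, 34 mm above the bench, at x = -76, y = -103 mm in the cabinet's frame. The pin is an upright steel pin 7 mm thick and 18 mm high, its upper 6 mm tapering to 2.4 mm. The bracket round it is 17 mm wide.
- pin_high (a point): Seat of the upper hinge pin, an equal pin 82 mm straight above the lower one; 116 mm above the bench.
- door_centre (a point): Centre (half-way up) of the loose door: grey painted frame with clear window, 28 thick (its x) x 142 wide (its y) x 138 high (z) mm, 0.3 to 0.5 kg. It starts upright on its lower edge. The frame is 28 mm broad or more, the window recessed 11 mm; grip it across the thickness at the middle of the top edge. Outer face = -x; knuckles stick out of the -y edge; eye on the outer face near the +y edge.
- knuckle_low (a point): Middle of the bottom mouth of the door's lower knuckle, at x = 0, y = -85, z = -51 mm from the door's centre. The knuckle is an upright tube 18 mm high, 17 mm outside, with a 10 mm bore right through. With the door hung, this point lies on point pin_low.
- knuckle_high (a point): The same point of the upper knuckle, 82 mm above the lower (z = +31 mm from the door's centre). With the door hung it lies on point pin_high. Both pins enter together.
- eye (a point): Eye: a fixed upright U-shaped staple of 6 mm bar, standing 24 mm out of a 4 mm plate on the door's outer face, 34 mm between its legs. This point is on the upper leg's axis where the hook goes over it, at x = -24, y = +52, z = +37 mm from the door's centre; the leg runs along the door's x.
- hook_pivot (a point): Pivot of the snap hook, on a post on the cabinet's front at x = -100, y = +78, z = 112 mm in the cabinet's frame. The hook swings about the cabinet's x axis, in an upright plane parallel to the front.
- hook (a joint): Snap hook's angle, rad: 0 = down, arm level and pointing to the cabinet's -y across the shut door; grows as its end rises, 1.57 = pointing straight up, up to 2.0. Stays where it is put (stiff pivot, 0.05 N m); starts raised, 1.4 to 1.7; below about 1.35 it is in the way of the closing door. Of 7 mm bar, it reaches 58 mm from the pivot and ends in a downward-open bow.
- hook_tab (a point): Middle of the top face of the thumb tab (22 x 26 mm) on top of the hook's bow; with the hook down it is 40 mm towards the cabinet's -y, 23 mm above and 4 mm to -x of the pivot; it turns with the hook. Pushing the tab over and down along its arc to 0 rad, with under 10 N, snaps the hook over the eye.
- hook_seat (a point): Where the eye's upper leg lies in the hook when clipped: when the hook is down, 44 mm towards the cabinet's -y and 10 mm above the pivot.
- gate (a joint): Sprung gate across the bow's open lower end, rad: 0 = shut, grows inward (upward) to 1.35 as the eye's leg pushes past it; a light spring shuts it again.
- etchant_bottle: Bystander: small brown bottle with white cap, 38 mm wide, 66 high; origin under it.
- loupe: Bystander: black stand magnifier, 39 mm wide, 38 high; origin under it.
- tissue_box: Bystander: carton of lens tissue, 105 x 75 x 50 mm; origin under it.
- objective_case: Bystander: round screw-top objective case, 42 mm wide, 54 high; origin under it.
- door: The same door, origin at the middle of its lower edge. Hung and shut it has the cabinet's yaw, stands 16 to 154 mm above the bench, rear face on the seal at x = -62 mm, outer face at x = -90 mm in the cabinet's frame. It opens with its free (+y) edge coming out to the cabinet's -x: opened by an angle a its yaw is the cabinet's plus a (counter-clockwise from above). It swings easily and stays where it comes to rest.
- eyepieces (a point): Underside of the robot-side ends of the eyepieces of a fixed stereo microscope that stands between the door's place and the cabinet. From this x onward its head (0.10 to 0.40 m up) fills y = -0.16 to 0.01 m, and its base (30 mm high) y = -0.21 to 0.07 m from x = 0.51 m. Carry the door past it on the robot's side, keeping the gripper and wrist clear of it.

How it is judged:
By the outcome, as a careful person would: the job done as asked, in the order asked, and still so for the second after the job is handed in, with the robot touching nothing.
It also fails if it takes over 72 s, if anything falls off the work surface, if the arm or the gripper's body presses on something with over 40 N, if the wrist force passes 120 N, or if a joint passes its speed limit or range.

## Working session

There is one attempt and no reset: what is moved stays moved. The work goes in short steps, Python scripts to look and compute and a tool call to move; the robot and the scene stay as the last step left them, time stands still between calls to the robot, and variables do not carry over. Pictures are saved under pics/ and viewed, and the job is handed in when it is done.

Besides the shell and the picture viewer there is one more tool, called after "Emit:" by a JSON object that holds its "name" and its "arguments", one argument or row to a line. arm_command: Moves the arm, as the interface text tells. Its arguments: {"type":"object","properties":{"rows":{"type":"array"},"grip":{"type":"number"},"force":{"type":"number"}},"required":["rows"]}

```bash
ls; mkdir -p pics; python3 - <<'E'
from rig import manip
import cv2,numpy as np
print(manip.get_obs(), manip.tcp_to_grasp)
for n in("side","top"):
    c=manip.get_calibration(n);print(n,c)
    cv2.imwrite(f"pics/{n}0.png",manip.grab_frame(n))
E
```

```text
pics
{'time_s': 0.0, 'joint_pos': array([ 1.20236027e+00,  3.00465772e-01,  1.52165467e+00,  1.79656959e-05,
        1.32067744e+00, -6.66085287e-02]), 'joint_vel': array([ 0.00196592,  0.0023116 , -0.00072728,  0.00206916, -0.00037579,
       -0.00021839]), 'tau': array([-1.34458856e-03, -5.43484533e+01, -3.61799777e+01, -9.63138314e-05,
        3.97402095e-03,  1.08158594e-05]), 'tcp_pos': array([0.16339303, 0.52486237, 0.20039312]), 'ee_rot': array([-0.69865478,  0.69948427, -0.10640705,  0.10621112]), 'force': array([-0.23264352,  0.77774535, -0.11645243]), 'ft_torque': array([-0.00209026,  0.02964343,  0.01789634]), 'opening': 1.0008179533103891} 0.0187
side {'fov_y': 46.368200281420386, 'cx': 323.64482232526143, 'cy': 201.50437384403503, 'dist_coeffs': array([-0.08541787,  0.        ,  0.        ,  0.        ,  0.        ]), 'extrinsics': array([[-0.96775961,  0.14326814, -0.20716077,  0.20247752],
       [-0.25164036, -0.58549468,  0.77063163,  1.25716217],
       [-0.01088457,  0.79791617,  0.60267015,  1.12729294],
       [ 0.        ,  0.        ,  0.        ,  1.        ]])}
top {'fov_y': 57.23510800386987, 'cx': 319.56984408033856, 'cy': 197.67078433652978, 'dist_coeffs': array([-0.0240297,  0.       ,  0.       ,  0.       ,  0.       ]), 'extrinsics': array([[-0.03602867,  0.97861248, -0.20253285,  0.29982636],
       [-0.99933491, -0.03642167,  0.0017874 ,  0.0397604 ],
       [-0.00562741,  0.20246254,  0.97927384,  1.35202789],
       [ 0.        ,  0.        ,  0.        ,  1.        ]])}
```

View pics/side0.png

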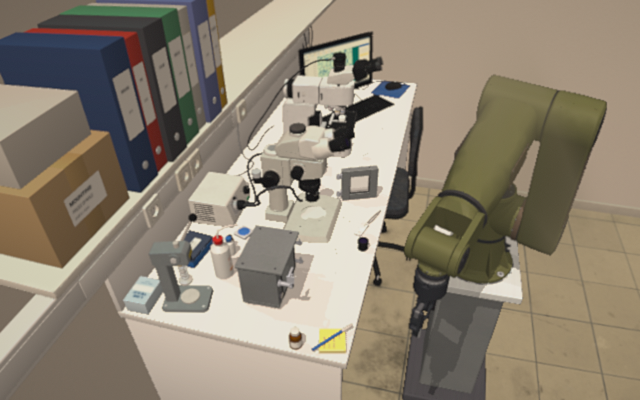

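View pics/top0.png

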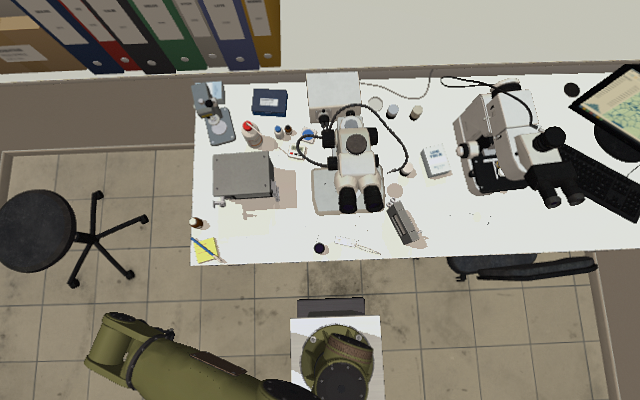

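```bash
cat > h.py <<'E'
import cv2,numpy as np
from rig import manip
def cam(n):
    c=manip.get_calibration(n);f=200/np.tan(np.radians(c["fov_y"]/2))
    K=np.array([[f,0,c["cx"]],[0,f,c["cy"]],[0,0,1]]);return K,np.array(c["dist_coeffs"]),np.array(c["extrinsics"])
F=np.diag([1.,-1,-1])
def ray(n,uv):
    K,d,E=cam(n);p=cv2.undistortPoints(np.array([[uv]],float),K,d)[0,0]
    v=E[:3,:3]@F@np.array([p[0],p[1],1]);return E[:3,3],v/np.linalg.norm(v)
def onz(n,uv,z):
    o,v=ray(n,uv);return o+v*(z-o[2])/v[2]
def tri(a,b):
    o1,v1=ray("side",a);o2,v2=ray("top",b)
    A=np.stack([v1,-v2],1);t=np.linalg.lstsq(A,o2-o1,rcond=None)[0]
    p,q=o1+t[0]*v1,o2+t[1]*v2;return (p+q)/2,np.linalg.norm(p-q)
def proj(n,P):
    K,d,E=cam(n);P=np.atleast_2d(P);R=(E[:3,:3]@F).T;t=-R@E[:3,3]
    return cv2.projectPoints(np.array(P,float),cv2.Rodrigues(R)[0],t,K,d)[0][:,0]
def crop(im,x0,y0,x1,y1,s,fn):
    c=cv2.resize(im[y0:y1,x0:x1],None,fx=s,fy=s,interpolation=cv2.INTER_CUBIC)
    for x in range((x0+9)//10*10,x1,10):
        cv2.putText(c,str(x),(int((x-x0)*s),8),0,.3,(0,0,255),1);cv2.line(c,(int((x-x0)*s),10),(int((x-x0)*s),14),(0,0,255),1)
    for y in range((y0+9)//10*10,y1,10):
        cv2.putText(c,str(y),(0,int((y-y0)*s)+3),0,.3,(0,0,255),1)
    cv2.imwrite(fn,c)
def grab(n,fn=None):
    im=manip.grab_frame(n)
    if fn:cv2.imwrite(fn,im)
    return im
E
python3 - <<'E'
from h import *
s=cv2.imread("pics/side0.png");t=cv2.imread("pics/top0.png")
crop(s,225,215,325,315,6,"pics/s0cab.png");crop(s,330,155,390,210,10,"pics/s0door.png")
crop(t,200,140,300,220,8,"pics/t0cab.png");crop(t,370,185,430,255,8,"pics/t0door.png")
E
```

```text
(no output)
```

View pics/s0cab.png

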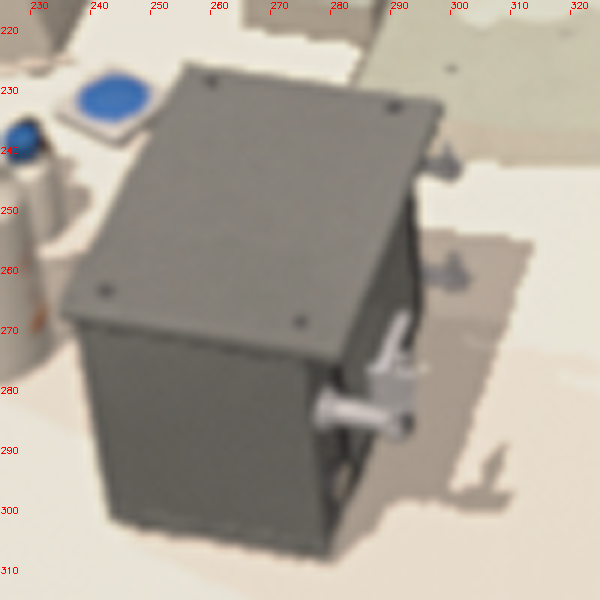

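View pics/s0door.png

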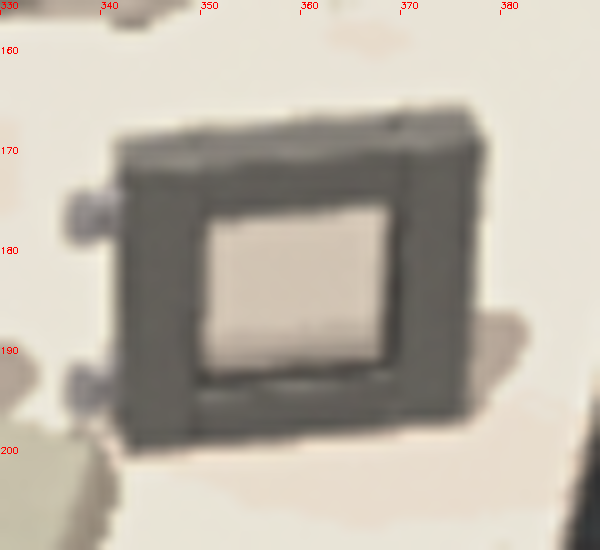

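View pics/t0cab.png

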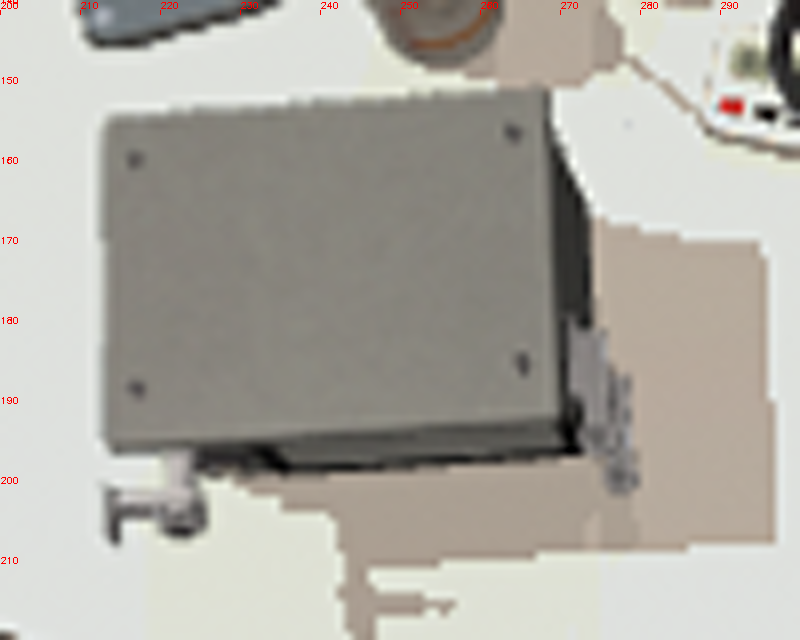

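View pics/t0door.png

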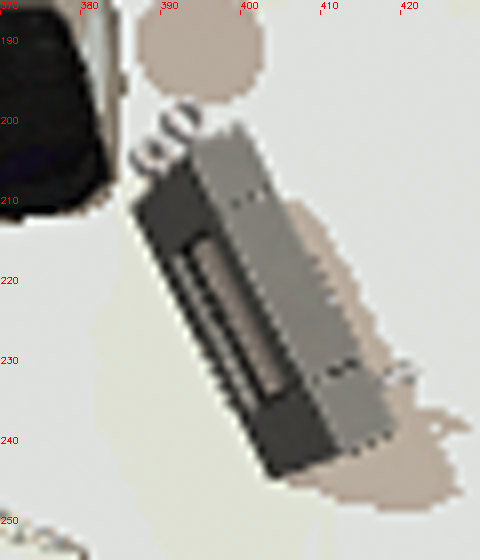

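```bash
cat >> h.py <<'E'
def quad(im,seed,lo,hi,box,dbg=None):
    """mask region near seed colour, return 4 corners by line fits on hull polygon"""
    x0,y0,x1,y1=box;S=8
    sub=cv2.resize(im[y0:y1,x0:x1],None,fx=S,fy=S,interpolation=cv2.INTER_CUBIC)
    g=cv2.cvtColor(sub,cv2.COLOR_BGR2GRAY)
    m=((g>=lo)&(g<=hi)).astype(np.uint8)
    m=cv2.morphologyEx(m,cv2.MORPH_OPEN,np.ones((11,11)))
    n,l,st,_=cv2.connectedComponentsWithStats(m)
    k=l[int((seed[1]-y0+.5)*S),int((seed[0]-x0+.5)*S)];m=(l==k).astype(np.uint8)
    c=max(cv2.findContours(m,cv2.RETR_EXTERNAL,cv2.CHAIN_APPROX_NONE)[0],key=cv2.contourArea)
    h=cv2.convexHull(c)
    e=.01
    while True:
        a=cv2.approxPolyDP(h,e*cv2.arcLength(h,True),True)[:,0].astype(float)
        if len(a)<=4 or e>.2:break
        e+=.005
    P=c[:,0].astype(float);L=[]
    for i in range(len(a)):
        p,q=a[i],a[(i+1)%len(a)];d=q-p;ln=np.linalg.norm(d);d/=ln
        s=(P-p)@d;t=abs((P-p)@np.array([-d[1],d[0]]))
        sel=P[(s>.12*ln)&(s<.88*ln)&(t<10)]
        vx,vy,cx,cy=cv2.fitLine(sel.astype(np.float32),cv2.DIST_HUBER,0,.01,.01).ravel()
        L.append(np.cross([cx,cy,1],[cx+vx,cy+vy,1]))
    C=[]
    for i in range(len(L)):
        x=np.cross(L[i-1],L[i]);C.append((x[:2]/x[2]+.5)/S-.5+[x0,y0])
    if dbg:
        o=sub.copy()
        cv2.drawContours(o,[c],-1,(0,0,255),1)
        for x in C:cv2.circle(o,tuple(int(v) for v in ((x-[x0,y0]+.5)*S)),3,(0,255,0),-1)
        cv2.imwrite(dbg,o)
    return np.array(C)
E
python3 - <<'E'
from h import *
s=cv2.imread("pics/side0.png");t=cv2.imread("pics/top0.png")
gs=cv2.cvtColor(s,6);gt=cv2.cvtColor(t,6)
print("side roof",gs[245,270],gs[258,262],"left wall",gs[290,260], 'edge row',gs[255,245:300])
print("top roof",gt[170,230],gt[185,250],"col",gt[140:215,240])
print("row",gt[170,205:280])
print("door top row220", gt[220,390:425]); print("side door col", gs[160:205,355])
E
```

```text
side roof 132 128 left wall 95 edge row [128 128 129 129 130 130 128 129 129 130 130 129 128 128 130 128 127 127
 127 127 129 129 130 131 131 131 131 131 131 130 130 131 131 132 132 132
 131 131 130 131 132 134 135 126 103  81  79  74  57  87 152 170 169 169
 168]
top roof 132 135 col [223 223 223 224 223 224 223 223 224 223 224 229 176 137 132 131 131 132
 133 133 133 133 134 133 132 133 131 131 131 133 131 132 132 134 134 134
 134 135 135 134 133 133 134 134 135 135 136 136 135 137 138 137 139 135
  84  82  85  89  33 115 159 161 161 157 222 226 224 224 223 223 222 223
 223 224 223]
row [224 223 223 224 224 224 227 202 151 132 131 130 130 132 131 130 131 131
 132 132 131 132 132 131 131 132 133 136 136 133 133 133 133 133 131 131
 134 134 134 134 132 131 129 131 134 134 133 131 132 133 131 132 131 132
 131 130 130 130 129 130 131 132 134 117  58  50  50  46  71 174 174 172
 171 172 172]
door top row220 [230  43  57 133  61  25 129 117 104  72  56  92 130 128 127 126 127 126
 125 125 149 178 174 172 183 226 224 224 224 223 223 223 223 224 224]
side door col [227 227 227 228 228 230 227 178 135 129 126 101  92  94  92  91 126 190
 201 199 197 198 198 197 197 198 198 195 183 174 156 138  84  91  95  94
  95  90 103 165 222 225 222 222 222]
```

```bash
python3 - <<'E'
from h import *
s=cv2.imread("pics/side0.png");t=cv2.imread("pics/top0.png")
qs=quad(s,(270,245),110,176,(228,218,305,285),"pics/qs.png")
qt=quad(t,(235,175),108,178,(205,145,280,205),"pics/qt.png")
ds=quad(s,(357,169),112,176,(334,160,384,185),"pics/qds.png")
dt=quad(t,(410,220),95,150,(385,195,425,245),"pics/qdt.png")
for n,q in(("qs",qs),("qt",qt),("ds",ds),("dt",dt)):print(n,q.round(2).tolist())
print("cab side z.172\n",np.array([onz("side",u,.172) for u in qs]).round(4))
print("cab top z.172\n",np.array([onz("top",u,.172) for u in qt]).round(4))
print("door side\n",np.array([onz("side",u,.138) for u in ds]).round(4))
print("door top\n",np.array([onz("top",u,.138) for u in dt]).round(4))
a=[cv2.imread(f"pics/{x}.png") for x in("qs","qt","qds","qdt")]
h=[cv2.resize(x,(390,290)) for x in a]
cv2.imwrite("pics/q.png",np.vstack([np.hstack(h[:2]),np.hstack(h[2:])]))
E
```

```text
qs [[299.62, 229.1], [281.12, 272.94], [227.17, 272.94], [239.3, 230.48]]
qt [[263.14, 145.76], [269.86, 191.6], [212.4, 195.33], [212.17, 155.59]]
ds [[385.33, 165.81], [375.71, 168.75], [341.19, 172.29], [341.19, 167.77]]
dt [[424.44, 194.56], [424.44, 244.44], [384.56, 244.44], [384.56, 194.56]]
cab side z.172
 [[0.5681 0.1933 0.172 ]
 [0.5634 0.3892 0.172 ]
 [0.7126 0.4272 0.172 ]
 [0.7512 0.2457 0.172 ]]
cab top z.172
 [[0.7308 0.2225 0.172 ]
 [0.5704 0.201  0.172 ]
 [0.5649 0.3912 0.172 ]
 [0.7026 0.3953 0.172 ]]
door side
 [[ 0.3665 -0.2892  0.138 ]
 [ 0.3996 -0.2595  0.138 ]
 [ 0.524  -0.2036  0.138 ]
 [ 0.531  -0.2346  0.138 ]]
door top
 [[ 0.5484 -0.318   0.138 ]
 [ 0.3807 -0.3023  0.138 ]
 [ 0.3857 -0.1708  0.138 ]
 [ 0.5535 -0.1828  0.138 ]]
```

View pics/q.png

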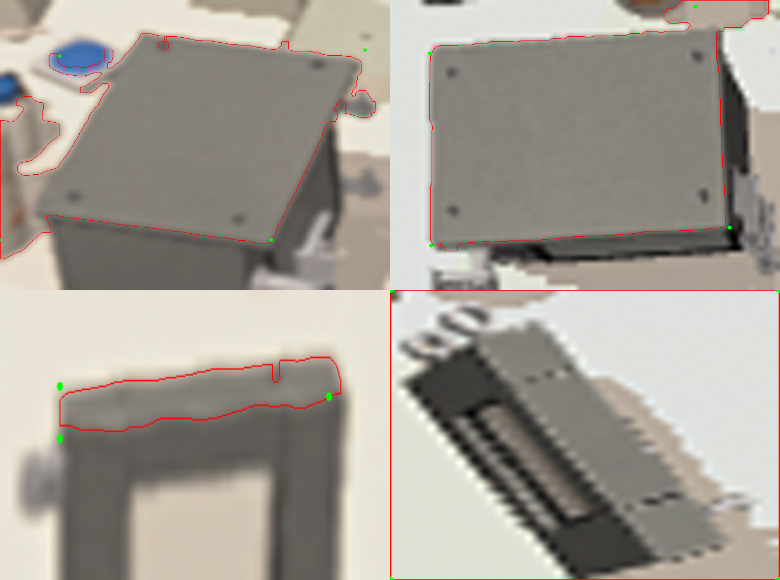

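```bash
cat >> h.py <<'E'
def eline(im,p,q,w=2.5,sign=0,a=.12):
    """subpixel edge line near segment p-q (max gradient along normal)"""
    g=cv2.cvtColor(im,6).astype(np.float32);p,q=np.array(p,float),np.array(q,float)
    d=q-p;L=np.linalg.norm(d);d/=L;n=np.array([-d[1],d[0]])
    s=np.arange(a*L,(1-a)*L,.5);r=np.arange(-w-1,w+1.01,.25)
    X=p[0]+s[:,None]*d[0]+r*n[0];Y=p[1]+s[:,None]*d[1]+r*n[1]
    v=cv2.remap(g,X.astype(np.float32),Y.astype(np.float32),cv2.INTER_LINEAR)
    G=(v[:,4:]-v[:,:-4]);rc=r[2:-2]
    G=abs(G) if sign==0 else np.maximum(sign*G,0)
    pts=[]
    for i in range(len(s)):
        k=G[i].argmax()
        if G[i,k]<15:continue
        sl=slice(max(0,k-4),k+5);o=(rc[sl]*G[i,sl]).sum()/G[i,sl].sum();pts.append(p+s[i]*d+o*n)
    pts=np.array(pts,np.float32)
    vx,vy,cx,cy=cv2.fitLine(pts,cv2.DIST_HUBER,0,.01,.01).ravel()
    res=np.std((pts-[cx,cy])@np.array([-vy,vx]))
    return np.cross([cx,cy,1],[cx+vx,cy+vy,1]),res
def poly(im,C,w=2.5):
    R=[eline(im,C[i],C[(i+1)%len(C)],w) for i in range(len(C))]
    out=[]
    for i in range(len(C)):
        x=np.cross(R[i-1][0],R[i][0]);out.append(x[:2]/x[2])
    return np.array(out),np.round([r[1] for r in R],2)
E
python3 - <<'E'
from h import *
s=cv2.imread("pics/side0.png");t=cv2.imread("pics/top0.png")
qs,r1=poly(s,[(255.5,226),(297.5,232),(281,274.5),(235,267)],2)
qt,r2=poly(t,[(212.5,154.5),(268,151),(269.5,191.5),(212.5,196)],2)
ds,r3=poly(s,[(342,168.5),(377,166),(377.5,170),(342,172.5)],1.6)
dt,r4=poly(t,[(393,203.5),(399,200.5),(418.5,238),(411,241.5)],1.6)
for n,q,r,c,z in(("qs",qs,r1,"side",.172),("qt",qt,r2,"top",.172),("ds",ds,r3,"side",.138),("dt",dt,r4,"top",.138)):
    print(n,q.round(2).tolist(),r)
    P=np.array([onz(c,u,z) for u in q]);print(P.round(4).tolist());print("len",np.linalg.norm(P-np.roll(P,-1,0),axis=1).round(4),"ang",[round(np.degrees(np.arctan2(*(P[(i+1)%4]-P[i])[[1,0]])),1) for i in range(4)],"mean",P.mean(0).round(4))
for nm,a,b,perm in(("cab",qs,qt,[1,2,3,0]),):
  # side order: far-right(back right),front-right?, match by proximity
  Ps=np.array([onz("side",u,.172) for u in a]);Pt=np.array([onz("top",u,.172) for u in b])
  for i in range(4):
    j=np.linalg.norm(Pt-Ps[i],axis=1).argmin();print(nm,i,j,tri(a[i],b[j]))
Ps=np.array([onz("side",u,.138) for u in ds]);Pt=np.array([onz("top",u,.138) for u in dt])
for i in range(4):
    j=np.linalg.norm(Pt-Ps[i],axis=1).argmin();print("door",i,j,tri(ds[i],dt[j]))
E
```

```text
qs [[255.44, 224.84], [299.58, 231.64], [280.57, 274.08], [233.6, 266.39]] [0.17 0.46 0.16 0.43]
[[0.7116, 0.2073, 0.172], [0.5647, 0.2051, 0.172], [0.5635, 0.3939, 0.172], [0.7052, 0.3983, 0.172]]
len [0.1469 0.1888 0.1418 0.1911] ang [np.float64(-179.1), np.float64(90.4), np.float64(1.8), np.float64(-88.1)] mean [0.6362 0.3011 0.172 ]
qt [[211.69, 154.17], [268.76, 150.04], [269.02, 191.53], [212.57, 195.74]] [0.29 0.92 0.31 0.23]
[[0.7077, 0.397, 0.172], [0.7147, 0.2035, 0.172], [0.5708, 0.2037, 0.172], [0.5635, 0.3906, 0.172]]
len [0.1937 0.1439 0.187  0.1443] ang [np.float64(-87.9), np.float64(179.9), np.float64(92.2), np.float64(2.6)] mean [0.6392 0.2987 0.172 ]
ds [[340.75, 168.15], [376.45, 165.04], [378.08, 168.83], [341.09, 172.22]] [0.12 0.08 0.19 0.14]
[[0.5321, -0.2315, 0.138], [0.4012, -0.2865, 0.138], [0.3906, -0.2611, 0.138], [0.5244, -0.2039, 0.138]]
len [0.142  0.0275 0.1455 0.0286] ang [np.float64(-157.2), np.float64(112.7), np.float64(23.1), np.float64(-74.5)] mean [ 0.4621 -0.2458  0.138 ]
dt [[391.65, 201.65], [400.06, 200.94], [420.16, 238.57], [412.39, 241.85]
[... 299 characters left out ...]
 0.2036925 , 0.16899817]), np.float64(0.0024207260114290914))
cab 1 2 (array([0.56811794, 0.20342856, 0.17088469]), np.float64(0.0057457780702943285))
cab 2 3 (array([0.56431427, 0.39143369, 0.16929929]), np.float64(0.00032279608159901127))
cab 3 0 (array([0.70693955, 0.39710087, 0.1709303 ]), np.float64(0.0021231681405326323))
door 0 1 (array([ 0.53124935, -0.2338338 ,  0.1363252 ]), np.float64(0.002721528873812549))
door 1 2 (array([ 0.40120913, -0.29064802,  0.13532593]), np.float64(0.0010258897617803503))
door 2 3 (array([ 0.39086385, -0.263709  ,  0.13631145]), np.float64(0.0001127194490841504))
door 3 0 (array([ 0.52651915, -0.20526916,  0.13726731]), np.float64(0.0035608022898258877))
```

```bash
python3 - <<'E'
from h import *
s=cv2.imread("pics/side0.png");t=cv2.imread("pics/top0.png")
th=np.radians(1.8);R=np.array([[np.cos(th),-np.sin(th)],[np.sin(th),np.cos(th)]]);o=np.array([.6477,.3002])
def W(x,y,z):return np.r_[o+R@[x,y],z]
pts=[W(-.076,-.103,z) for z in(.034,.052,.116,.134)]+[W(-.1,.078,.112)]+[W(x,y,.172) for x in(-.08,.06) for y in(-.092,.092)]
print(proj("side",pts).round(1).tolist());print(proj("top",pts).round(1).tolist())
for n,im,b in(("side",s,(270,220,310,285)),("top",t,(205,180,290,215))):
    S=10 if n=="side" else 9
    x0,y0,x1,y1=b;c=cv2.resize(im[y0:y1,x0:x1],None,fx=S,fy=S,interpolation=cv2.INTER_CUBIC)
    for u in proj(n,pts):cv2.drawMarker(c,tuple(int(v) for v in (u-[x0,y0]+.5)*S),(0,0,255),0,9,1)
    cv2.imwrite(f"pics/chk_{n}.png",cv2.resize(c,None,fx=.9,fy=.9))
crop(s,280,100,370,160,8,"pics/s_mic.png");crop(t,320,150,400,225,8,"pics/t_mic.png")
E
```

```text
[[299.3, 260.6], [299.0, 256.7], [298.2, 242.3], [297.9, 238.1], [289.9, 285.0], [297.7, 231.5], [280.6, 272.9], [255.4, 225.4], [234.3, 265.4]]
[[276.7, 198.6], [276.1, 197.6], [273.8, 193.8], [273.2, 192.7], [222.0, 204.3], [268.4, 191.6], [212.9, 195.3], [266.8, 151.3], [212.6, 155.0]]
```

View pics/chk_side.png

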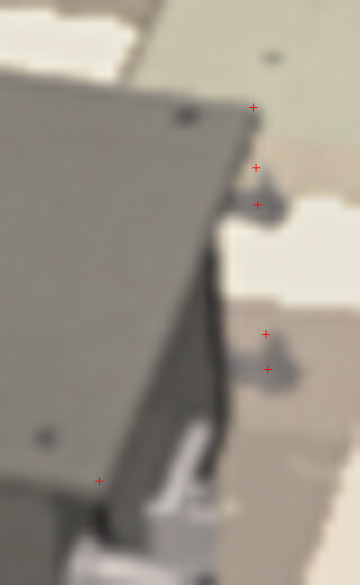

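View pics/chk_top.png

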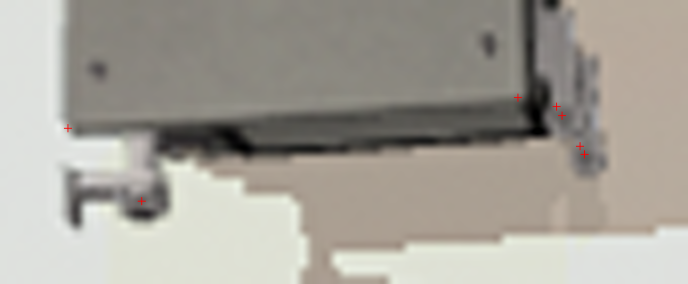

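View pics/s_mic.png

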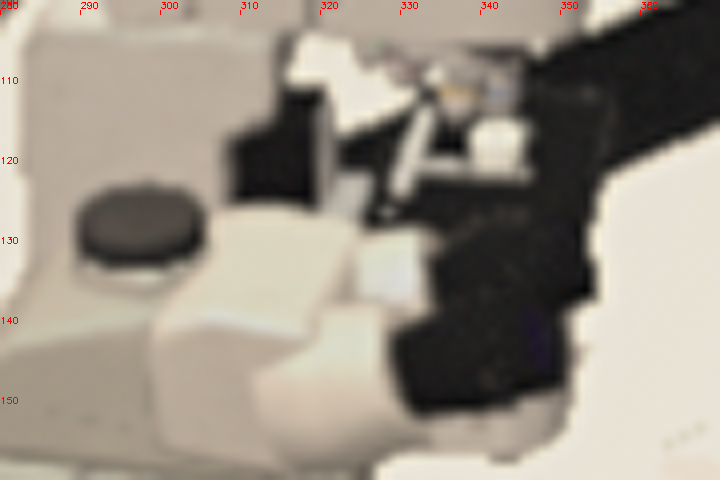

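View pics/t_mic.png

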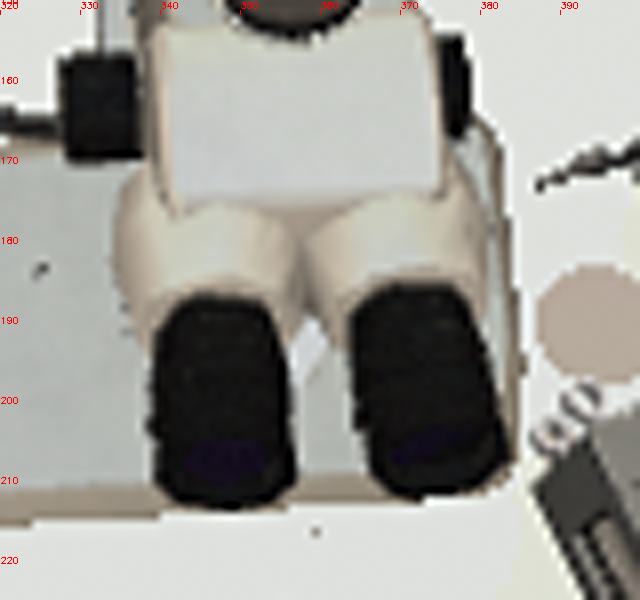

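```bash
python3 - <<'E'
from h import *
s=cv2.imread("pics/side0.png");t=cv2.imread("pics/top0.png")
crop(s,288,234,308,266,20,"pics/a.png");crop(t,264,180,286,206,24,"pics/b.png")
a=cv2.imread("pics/a.png");b=cv2.imread("pics/b.png")
H=600
cv2.imwrite("pics/ab.png",np.hstack([cv2.resize(a,(int(a.shape[1]*H/a.shape[0]),H)),cv2.resize(b,(400,int(b.shape[0]*400/b.shape[1])))[:H] if False else cv2.copyMakeBorder(cv2.resize(b,(400,472)),0,H-472,0,0,0)]))
print(tri((350,144),(347,210)),tri((351,136),(375,209)))
print(onz("top",(347,213),.25),onz("top",(350,211),.0),onz("top",(320,215),.03))
E
```

```text
(array([ 0.46289743, -0.03589766,  0.36595006]), np.float64(0.007476878135093824)) (array([ 0.47055108, -0.11426032,  0.35086375]), np.float64(0.002791901246152126))
[ 0.47704085 -0.04394753  0.25      ] [ 0.52438558 -0.07452614  0.        ] [0.50868682 0.03810496 0.03      ]
```

View pics/ab.png

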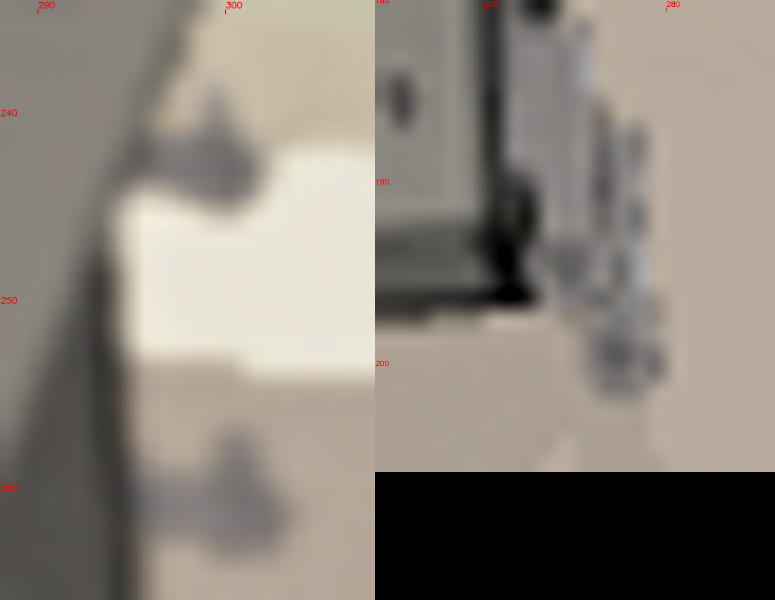

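```bash
python3 - <<'E'
from h import *
for a,b,z in(((300.0,256.8),(276.5,198.5),.05),((299.0,238.4),(274.0,193.5),.132)):
    print(tri(a,b),onz("side",a,z),onz("top",b,z))
# candidate reprojection
for P in([.5725,.194],):
    for z in(.034,.052,.116,.134):print(z,proj("side",[*P,z]).round(1),proj("top",[*P,z]).round(1))
# knuckle measurement on the door: predicted from centre/yaw
th=np.radians(113);c=np.array([.4622,-.247]);y=np.array([-np.sin(th),np.cos(th)]);k=c-.085*y
print("k",k)
for z in(.018,.036,.1,.118):print(z,proj("side",[*k,z]).round(1),proj("top",[*k,z]).round(1))
t=cv2.imread("pics/top0.png");s=cv2.imread("pics/side0.png")
crop(t,380,192,406,214,20,"pics/b.png");crop(s,330,170,346,200,20,"pics/a.png")
b=cv2.imread("pics/b.png");a=cv2.imread("pics/a.png");b=cv2.copyMakeBorder(b,0,600-440,0,0,0)
cv2.imwrite("pics/ab2.png",cv2.resize(np.hstack([a,b]),(790,560)))
print(a.shape,b.shape)
E
```

```text
(array([0.57186541, 0.19361618, 0.05092723]), np.float64(0.0004054710908256798)) [0.57239535 0.1926805  0.05      ] [0.57185348 0.19369674 0.05      ]
(array([0.57244409, 0.19239299, 0.13122242]), np.float64(0.0003494185100755909)) [0.57197175 0.19324639 0.132     ] [0.57244805 0.19232168 0.132     ]
0.034 [[300.1 260.5]] [[276.9 199.2]]
0.052 [[299.8 256.6]] [[276.3 198.2]]
0.116 [[299.  242.2]] [[274.1 194.5]]
0.134 [[298.7 238.1]] [[273.4 193.4]]
k [ 0.54044291 -0.21378785]
0.018 [[337.4 195.4]] [[387.7 204.5]]
0.036 [[337.4 191.7]] [[388.6 203.6]]
0.1 [[337.5 178.5]] [[391.9 200.2]]
0.118 [[337.6 174.6]] [[392.8 199.2]]
(600, 320, 3) (600, 520, 3)
```

View pics/ab2.png

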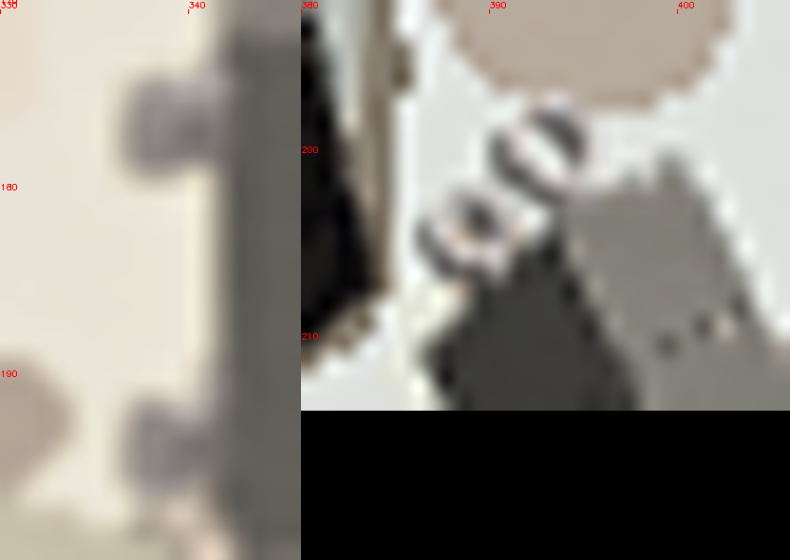

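```bash
cat >> h.py <<'E'
from scipy.spatial.transform import Rotation as Ro
def st():
    o=manip.get_obs();q=o["ee_rot"];return o,np.array(o["tcp_pos"]),Ro.from_quat([q[1],q[2],q[3],q[0]])
def down(yaw):
    """tool pointing down, z (jaw) axis at yaw deg"""
    a=np.radians(yaw);z=np.array([np.cos(a),np.sin(a),0]);y=np.array([0,0,-1.]);return Ro.from_matrix(np.stack([np.cross(y,z),y,z],1))
def rows(wps,p0=None,R0=None):
    """wps: list of (xyz m, yaw deg)"""
    o,p,R=st()
    if p0 is not None:p,R=np.array(p0),R0
    for x,yw in wps:
        d=R.inv().apply(np.array(x)-p)*1000;r=np.degrees((R.inv()*down(yw)).as_rotvec());print([round(v,1) for v in [*d,*r]])
def show():
    o,p,R=st();z=R.as_matrix();print("t",round(o["time_s"],2),"tcp",p.round(4),"zyaw",round(np.degrees(np.arctan2(z[1,2],z[0,2])),2),"ydir",z[:,1].round(3),"F",np.round(o["force"],1),"T",np.round(o["ft_torque"],2),"op",round(o["opening"],3),"j",np.round(o["joint_pos"],2))
E
python3 -c "
from h import *
show();print(st()[2].as_matrix().round(3))"
```

```text
t 0.1 tcp [0.1634 0.5249 0.2005] zyaw 72.71 ydir [-0.    -0.001 -1.   ] F [-0.4 -0.1 -0.6] T [ 0.    0.01 -0.05] op 0.996 j [ 1.2   0.3   1.52 -0.    1.32 -0.07]
[[ 0.955 -0.     0.297]
 [-0.297 -0.001  0.955]
 [-0.    -1.    -0.001]]
```

```bash
python3 - <<'E'
from h import *
o,p,R=st()
N=30
def W(k):
    f=k/N
    phi=72.7+(-28.1-72.7)*min(1,k/26);yaw=72.7+(-67-72.7)*min(1,k/27)
    r=np.interp(k,[0,8,21,30],[.5497,.37,.37,.524]);z=np.interp(k,[0,8,24,30],[.2,.23,.23,.19])
    a=np.radians(phi);return (np.array([r*np.cos(a),r*np.sin(a),z]),yaw)
for c in range(3):
    b=W(10*c) if c else None
    print("call",c);rows([W(10*c+i) for i in range(1,11)],*( (b[0],down(b[1])) if c else (None,None)))
E
```

```text
call 0
[np.float64(35.7), np.float64(-3.2), np.float64(-23.7), np.float64(0.1), np.float64(5.2), np.float64(0.0)]
[np.float64(68.2), np.float64(-7.0), np.float64(-49.6), np.float64(0.1), np.float64(10.4), np.float64(0.0)]
[np.float64(97.3), np.float64(-10.7), np.float64(-77.4), np.float64(0.1), np.float64(15.5), np.float64(0.0)]
[np.float64(123.0), np.float64(-14.4), np.float64(-106.7), np.float64(0.1), np.float64(20.7), np.float64(0.0)]
[np.float64(145.2), np.float64(-18.1), np.float64(-137.2), np.float64(0.1), np.float64(25.9), np.float64(0.0)]
[np.float64(163.9), np.float64(-21.9), np.float64(-168.6), np.float64(0.1), np.float64(31.1), np.float64(0.0)]
[np.float64(179.1), np.float64(-25.6), np.float64(-200.6), np.float64(0.1), np.float64(36.2), np.float64(0.0)]
[np.float64(190.7), np.float64(-29.3), np.float64(-232.7), np.float64(0.1), np.float64(41.4), np.float64(0.0)]
[np.float64(211.7), np.float64(-29.3), np.float64(-246.3), np.float64(0.1), np.float64(46.6), np.float64(0.0)]
[np.float64(231.7), np.float64(-29.3), np.float64(-261.3), np.float64(0.1), np.float64(51.7), np.float6
[... 1474 characters left out ...]
loat64(0.0), np.float64(20.7), np.float64(0.0)]
[np.float64(111.8), np.float64(6.7), np.float64(102.9), np.float64(0.0), np.float64(25.9), np.float64(0.0)]
[np.float64(140.6), np.float64(13.3), np.float64(122.3), np.float64(0.0), np.float64(31.0), np.float64(0.0)]
[np.float64(139.8), np.float64(20.0), np.float64(139.4), np.float64(0.0), np.float64(36.2), np.float64(0.0)]
[np.float64(139.0), np.float64(26.7), np.float64(156.5), np.float64(0.0), np.float64(36.2), np.float64(0.0)]
[np.float64(138.2), np.float64(33.3), np.float64(173.6), np.float64(0.0), np.float64(36.2), np.float64(0.0)]
[np.float64(137.4), np.float64(40.0), np.float64(190.7), np.float64(0.0), np.float64(36.2), np.float64(0.0)]
```

Emit:
{"name": "arm_command", "arguments": {
  "rows": [
    [36,-3,-24,0,5,0],
    [68,-7,-50,0,10,0],
    [97,-11,-77,0,15.5,0],
    [123,-14,-107,0,20.5,0],
    [145,-18,-137,0,26,0],
    [164,-22,-169,0,31,0],
    [179,-26,-201,0,36,0],
    [191,-29,-233,0,41.5,0],
    [212,-29,-246,0,46.5,0],
    [232,-29,-261,0,52,0]
  ],
  "grip": 0
}}

```text
time_s: 1.1
tcp_pos: [0.3077, 0.2059, 0.2302]
ee_rot: [0.581, -0.581, 0.403, -0.403]
force: [-0.1, 0.3, -0.2]
opening: 1.0
```

Emit:
{"name": "arm_command", "arguments": {
  "rows": [
    [25,0,5,0,5,0],
    [49,0,8,0,10,0],
    [74,0,9,0,15.5,0],
    [99,0,9,0,20.5,0],
    [124,0,7,0,26,0],
    [149,0,3,0,31,0],
    [174,0,-2,0,36,0],
    [198,0,-9,0,41.5,0],
    [221,0,-17,0,46.5,0],
    [244,0,-27,0,52,0]
  ]
}}

```text
time_s: 2.1
tcp_pos: [0.3683, -0.0318, 0.2298]
ee_rot: [0.345, -0.346, 0.617, -0.617]
force: [-0.2, 0.7, 0.5]
opening: 1.003
```

Emit:
{"name": "arm_command", "arguments": {
  "rows": [
    [23,0,10,0,5,0],
    [41,0,35,0,10,0],
    [62,0,59,0,15.5,0],
    [86,0,82,0,21,0],
    [112,7,103,0,26,0],
    [140,13,122,0,31,0],
    [140,20,139,0,36,0],
    [139,27,156,0,36,0],
    [138,33,174,0,36,0],
    [137,40,190,0,36,0]
  ]
}}

```text
time_s: 3.1
tcp_pos: [0.4602, -0.247, 0.1894]
ee_rot: [0.139, -0.139, 0.693, -0.693]
force: [0.7, 0.4, -0.6]
opening: 1.0
```

```bash
python3 - <<'E'
from h import *
show()
t=grab("top","pics/top1.png");s=grab("side","pics/side1.png")
crop(s,320,60,480,210,5,"pics/s1.png");show()
E
```

```text
t 3.1 tcp [ 0.4602 -0.247   0.1894] zyaw -67.31 ydir [-0.  0. -1.] F [ 0.7  0.4 -0.6] T [ 0.    0.01 -0.  ] op 1.0 j [-0.56  0.25  1.61 -0.    1.28  0.61]
t 3.2 tcp [ 0.46   -0.2468  0.1885] zyaw -67.29 ydir [-0.002  0.001 -1.   ] F [-0.5  0.1  0.5] T [-0.03  0.01  0.04] op 0.997 j [-0.56  0.25  1.61  0.    1.28  0.61]
```

View pics/s1.png

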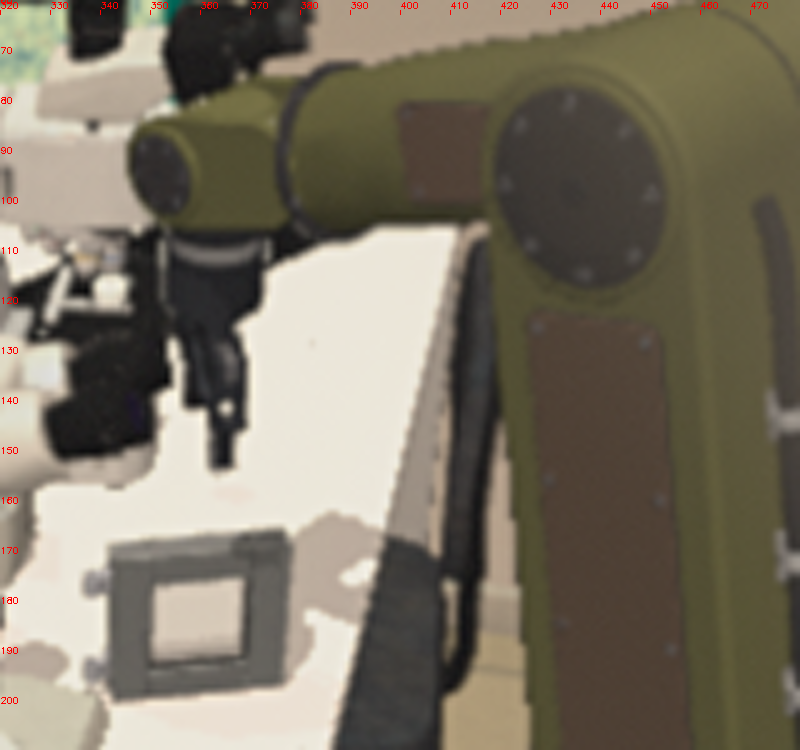

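View pics/top1.png

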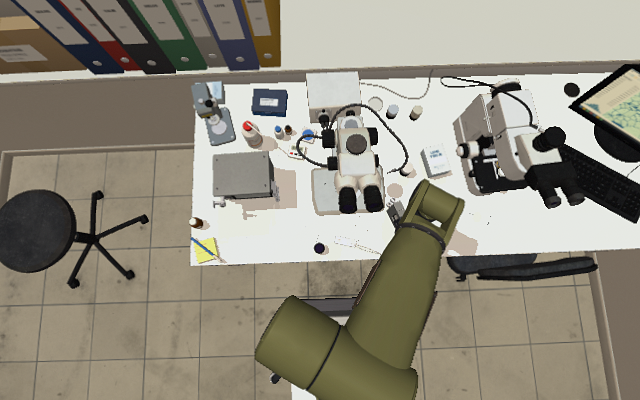

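Emit:
{"name": "arm_command", "arguments": {
  "rows": [
    [-1.5,15,1.5,0,0,0],
    [-1.5,30,1.5,0,0,0],
    [-1.5,45,1.5,0,0,0],
    [-1.5,60,1.5,0,0,0],
    [-1.5,70,1.5,0,0,0],
    [-1.5,78,1.5,0,0,0],
    [-1.5,82,1.5,0,0,0],
    [-1.5,82,1.5,0,0,0]
  ]
}}

```text
time_s: 4.0
tcp_pos: [0.4615, -0.2473, 0.1079]
ee_rot: [0.139, -0.139, 0.693, -0.693]
force: [0.3, -0.0, 0.9]
opening: 1.001
```

Emit:
{"name": "arm_command", "arguments": {
  "rows": [
    [0,0,0,0,0,0],
    [0,0,0,0,0,0],
    [0,0,0,0,0,0],
    [0,0,0,0,0,0],
    [0,0,0,0,0,0],
    [0,0,0,0,0,0]
  ],
  "grip": 1,
  "force": 60
}}

```text
time_s: 4.6
tcp_pos: [0.4616, -0.2474, 0.108]
ee_rot: [-0.139, 0.139, -0.693, 0.693]
force: [-0.6, 0.4, 0.1]
opening: 0.001
```

```bash
python3 - <<'E'
from h import *
show()
s=grab("side","pics/side2.png");crop(s,320,100,400,210,7,"pics/s2.png")
E
```

```text
t 4.6 tcp [ 0.4616 -0.2474  0.108 ] zyaw -67.29 ydir [ 0. -0. -1.] F [-0.6  0.4  0.1] T [-0.02 -0.02  0.02] op 0.001 j [-0.56  0.34  1.7  -0.    1.1   0.61]
```

View pics/s2.png

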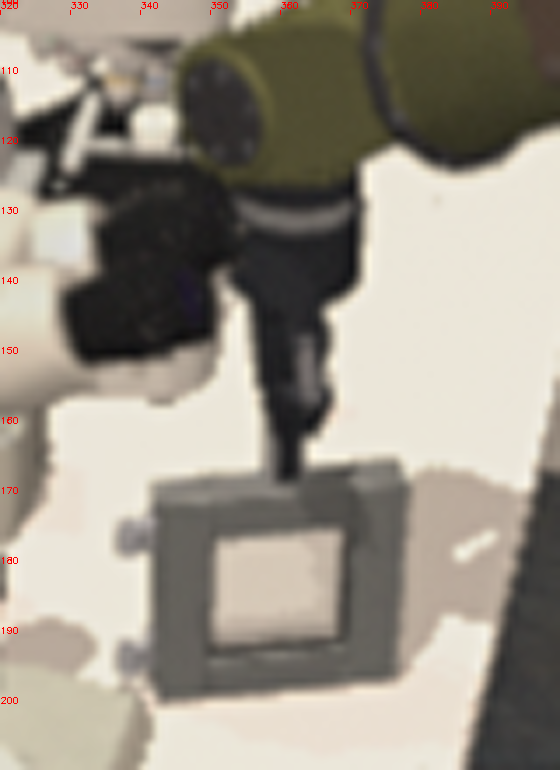

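```bash
python3 - <<'E'
from h import *
o,p,R=st()
for z in(0,.0187,.04,.0727,.15):print(z,proj("side",p+[0,0,z]).round(1),proj("top",p+[0,0,z]).round(1))
t=grab("top","pics/top2.png");crop(t,370,170,470,255,7,"pics/t2.png")
E
```

```text
0 [[359.1 174.8]] [[403.8 222. ]]
0.0187 [[359.3 170.8]] [[405.1 221.2]]
0.04 [[359.5 166.2]] [[406.5 220.3]]
0.0727 [[359.8 159. ]] [[408.8 218.9]]
0.15 [[360.5 141.3]] [[414.7 215.1]]
```

View pics/t2.png

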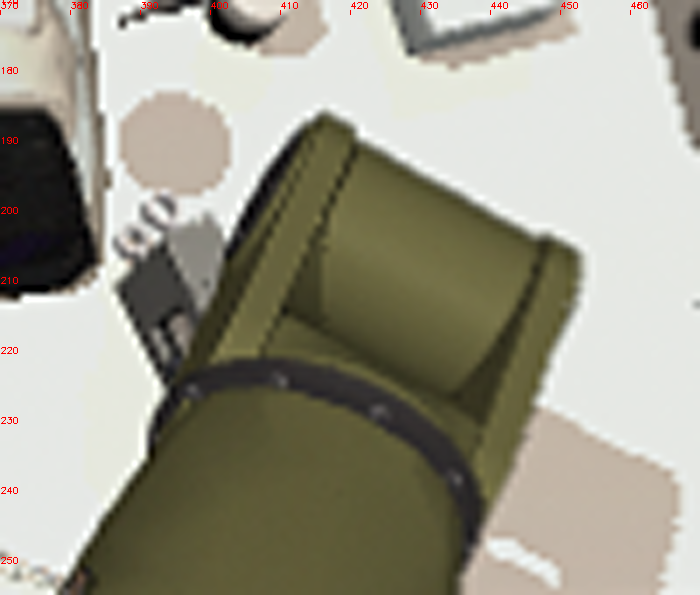

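```bash
python3 - <<'E'
from h import *
show()
s=grab("side","pics/side3.png");crop(s,340,135,380,182,16,"pics/s3.png")
a=cv2.imread("pics/side1.png");print(proj("side",[.4602,-.247,.1894]))
crop(a,340,110,380,182,11,"pics/s3b.png")
E
```

```text
t 4.7 tcp [ 0.4616 -0.2474  0.108 ] zyaw -67.29 ydir [-0. -0. -1.] F [-0.5  0.4 -0.5] T [-0.03 -0.01  0.03] op 0.002 j [-0.56  0.34  1.7  -0.    1.1   0.61]
[[360.18976644 157.10509735]]
```

View pics/s3.png

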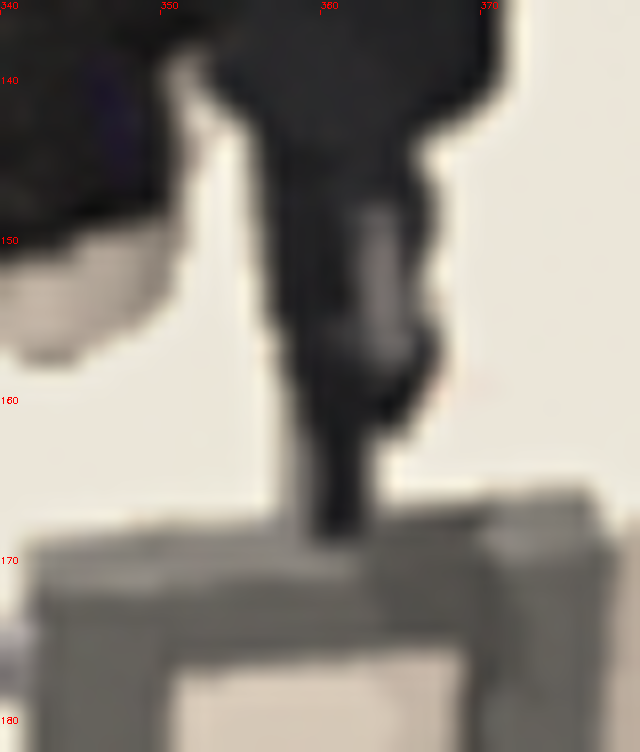

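View pics/s3b.png

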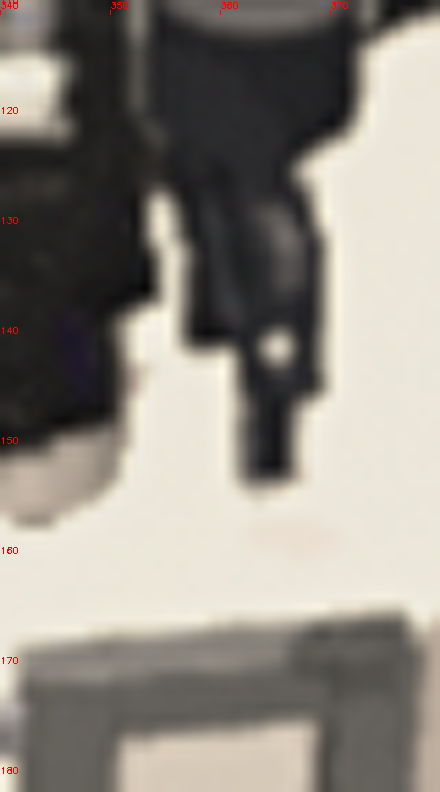

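Emit:
{"name": "arm_command", "arguments": {
  "rows": [
    [0,0,0,0,0,0],
    [0,0,0,0,0,0],
    [0,0,0,0,0,0],
    [0,0,0,0,0,0],
    [0,0,0,0,0,0],
    [0,5,0,0,0,0],
    [0,10,0,0,0,0],
    [0,15,0,0,0,0],
    [0,15,0,0,0,0]
  ],
  "grip": 0
}}

```text
time_s: 5.65
tcp_pos: [0.4612, -0.2471, 0.092]
ee_rot: [0.139, -0.14, 0.694, -0.693]
force: [-0.2, 0.3, -0.1]
opening: 1.003
```

```bash
python3 - <<'E'
from h import *
show()
s=grab("side","pics/side4.png");crop(s,320,100,400,190,8,"pics/s4.png")
E
```

```text
t 5.65 tcp [ 0.4612 -0.2471  0.092 ] zyaw -67.29 ydir [-0.001  0.001 -1.   ] F [-0.2  0.3 -0.1] T [-0.04 -0.    0.04] op 1.003 j [-0.56  0.36  1.71 -0.    1.07  0.61]
```

View pics/s4.png

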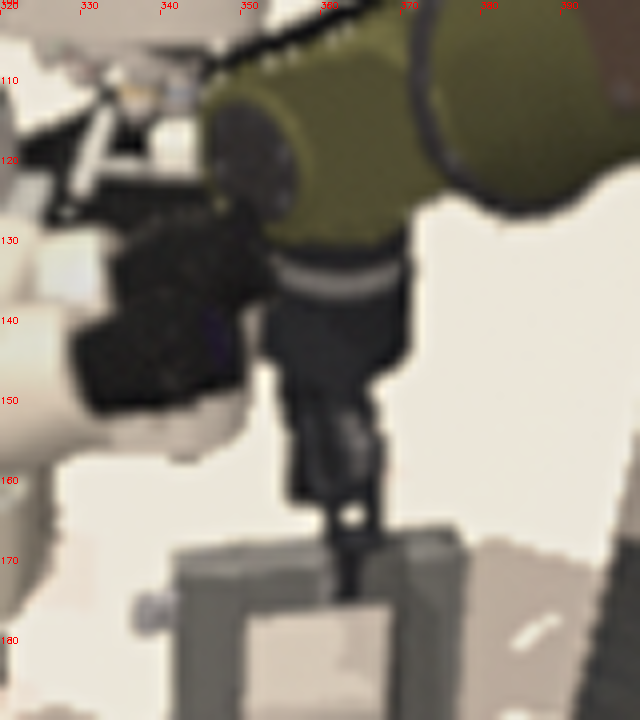

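```bash
python3 - <<'E'
from h import *
o,p,R=st()
a=p+.0425*np.array([-.386,.922,0]);b=p-.0425*np.array([-.386,.922,0])
for z in np.arange(.09,.17,.01):print(round(z,3),proj("side",[a[0],a[1],z]).round(1),proj("side",[b[0],b[1],z]).round(1))
E
```

```text
0.09 [[361.2 184.7]] [[356.9 172.7]]
0.1 [[361.3 182.6]] [[356.9 170.6]]
0.11 [[361.4 180.4]] [[357.  168.5]]
0.12 [[361.5 178.3]] [[357.1 166.4]]
0.13 [[361.6 176.1]] [[357.2 164.3]]
0.14 [[361.7 173.9]] [[357.3 162.1]]
0.15 [[361.8 171.7]] [[357.3 160. ]]
0.16 [[361.9 169.5]] [[357.4 157.8]]
0.17 [[362.  167.3]] [[357.5 155.6]]
```

Emit:
{"name": "arm_command", "arguments": {
  "rows": [
    [0,7,0,0,0,0],
    [0,14,0,0,0,0],
    [0,20,0,0,0,0],
    [0,20,0,0,0,0]
  ]
}}

```text
time_s: 6.1
tcp_pos: [0.4612, -0.2471, 0.0719]
ee_rot: [0.139, -0.14, 0.694, -0.693]
force: [-0.3, -0.2, -0.7]
opening: 0.994
```

Emit:
{"name": "arm_command", "arguments": {
  "rows": [
    [0,0,0,0,0,0],
    [0,0,0,0,0,0],
    [0,0,0,0,0,0],
    [0,0,0,0,0,0],
    [0,0,0,0,0,0],
    [0,0,0,0,0,0]
  ],
  "grip": 1,
  "force": 60
}}

```text
time_s: 6.7
tcp_pos: [0.4618, -0.2475, 0.0733]
ee_rot: [-0.139, 0.139, -0.693, 0.693]
force: [0.7, -0.5, 4.0]
opening: 0.319
```

```bash
python3 - <<'E'
from h import *
show()
s=grab("side","pics/side5.png");crop(s,320,100,400,205,7,"pics/s5.png")
E
```

```text
t 6.7 tcp [ 0.4618 -0.2475  0.0733] zyaw -67.29 ydir [ 0.001 -0.    -1.   ] F [ 0.7 -0.5  4. ] T [-0.12  0.01  0.01] op 0.319 j [-0.56  0.39  1.73 -0.    1.03  0.61]
```

View pics/s5.png

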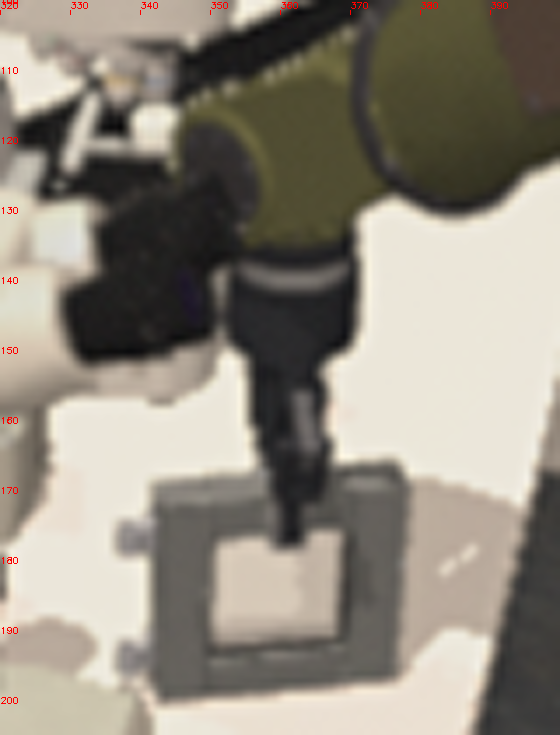

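```bash
python3 - <<'E'
from h import *
print("dark obj",onz("top",(319.5,248),.03),"bottle",onz("top",(196,223),.04))
K=[0,6,11,20,25,30]
P=np.array([[.4618,-.2475,.0733,-67.3],[.45,-.25,.148,-67.3],[.335,-.235,.148,-55],[.335,0,.148,-45],[.35,.115,.148,-62],[.44,.177,.148,-80]])
def W(k):
    v=[np.interp(k,K,P[:,i]) for i in range(4)];return np.array(v[:3]),v[3]
for c in range(3):
    b=W(10*c);print("call")
    for k in range(1,11):
        x,yw=W(10*c+k);R=down(b[1]);d=R.inv().apply(x-b[0])*1000;r=np.degrees((R.inv()*down(yw)).as_rotvec());print([round(float(v),1) for v in [*d,*r]],end=",")
E
```

```text
dark obj [0.38924075 0.04423173 0.03      ] bottle [0.49423091 0.48784904 0.04      ]
call
[2.0, -12.5, -0.4, 0.0, 0.0, 0.0],[4.0, -24.9, -0.7, 0.0, 0.0, 0.0],[5.9, -37.4, -1.1, 0.0, 0.0, 0.0],[7.9, -49.8, -1.5, 0.0, 0.0, 0.0],[9.9, -62.3, -1.9, 0.0, 0.0, 0.0],[11.9, -74.7, -2.2, 0.0, 0.0, 0.0],[31.9, -74.7, -13.9, 0.0, -2.5, 0.0],[52.0, -74.7, -25.5, 0.0, -4.9, 0.0],[72.0, -74.7, -37.2, 0.0, -7.4, 0.0],[92.1, -74.7, -48.8, 0.0, -9.8, 0.0],call
[17.8, -0.0, -14.9, 0.0, -2.5, 0.0],[3.7, -0.0, -36.9, 0.0, -3.6, 0.0],[-10.3, -0.0, -58.9, 0.0, -4.7, 0.0],[-24.4, -0.0, -80.9, 0.0, -5.8, 0.0],[-38.4, -0.0, -102.9, 0.0, -6.9, 0.0],[-52.4, -0.0, -125.0, 0.0, -8.0, 0.0],[-66.5, -0.0, -147.0, 0.0, -9.1, 0.0],[-80.5, -0.0, -169.0, 0.0, -10.2, 0.0],[-94.6, -0.0, -191.0, 0.0, -11.3, 0.0],[-108.6, -0.0, -213.0, 0.0, -12.5, 0.0],call
[-18.4, -0.0, -14.1, 0.0, 3.4, 0.0],[-36.8, -0.0, -28.3, 0.0, 6.8, 0.0],[-55.2, -0.0, -42.4, 0.0, 10.2, 0.0],[-73.5, -0.0, -56.6, 0.0, 13.6, 0.0],[-91.9, -0.0, -70.7, 0.0, 17.0, 0.0],[-113.4, -0.0, -66.8, 0.0, 20.6, 0.0],[-134.9, -0.0, -62.8, 0.0, 24.2, 0.0],[-156.4, -0.0, -58.8, 0.0, 27.8, 0.0],[-177.9, -0.0, -54.9, 0.0, 31.4, 0.0],[-199.4, -0.0, -50.9, 0.0, 35.0, 0.0],
```

Emit:
{"name": "arm_command", "arguments": {
  "rows": [
    [2,-8,0,0,0,0],
    [4,-22,-1,0,0,0],
    [6,-37,-1,0,0,0],
    [8,-50,-1.5,0,0,0],
    [10,-62,-2,0,0,0],
    [12,-75,-2,0,0,0],
    [32,-75,-14,0,-2.5,0],
    [52,-75,-25.5,0,-5,0],
    [72,-75,-37,0,-7.5,0],
    [92,-75,-49,0,-10,0]
  ],
  "force": 80
}}

```text
time_s: 7.75
tcp_pos: [0.3568, -0.2375, 0.1485]
ee_rot: [-0.2, 0.2, -0.678, 0.678]
force: [-0.2, -0.2, -5.2]
opening: 0.312
```

```bash
python3 - <<'E'
from h import *
show()
s=grab("side","pics/side6.png");crop(s,320,100,420,205,7,"pics/s6.png")
E
```

```text
t 7.75 tcp [ 0.3568 -0.2375  0.1485] zyaw -57.19 ydir [ 0. -0. -1.] F [-0.2 -0.2 -5.2] T [-0.03 -0.04 -0.02] op 0.312 j [-0.67  0.08  1.91 -0.    1.15  0.33]
```

View pics/s6.png

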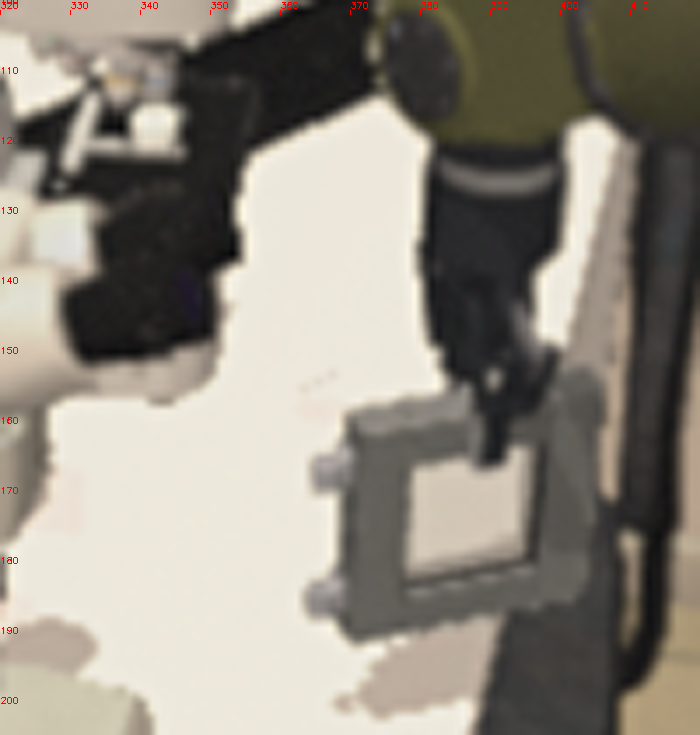

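Emit:
{"name": "arm_command", "arguments": {
  "rows": [
    [18,0,-15,0,-2.5,0],
    [4,0,-37,0,-3.5,0],
    [-10,0,-59,0,-4.5,0],
    [-24,0,-81,0,-6,0],
    [-38,0,-103,0,-7,0],
    [-52,0,-125,0,-8,0],
    [-66,0,-147,0,-9,0],
    [-80,0,-169,0,-10,0],
    [-95,0,-191,0,-11.5,0],
    [-109,0,-213,0,-12.5,0]
  ]
}}

```text
time_s: 8.8
tcp_pos: [0.3343, 0.0015, 0.1486]
ee_rot: [-0.272, 0.272, -0.653, 0.653]
force: [0.8, -0.2, -4.4]
opening: 0.318
```

Emit:
{"name": "arm_command", "arguments": {
  "rows": [
    [-18,0,-14,0,3.5,0],
    [-37,0,-28,0,7,0],
    [-55,0,-42,0,10,0],
    [-74,0,-57,0,13.5,0],
    [-92,0,-71,0,17,0],
    [-113,0,-67,0,20.5,0],
    [-135,0,-63,0,24,0],
    [-156,0,-59,0,28,0],
    [-178,0,-55,0,31.5,0],
    [-199,0,-51,0,35,0]
  ]
}}

```text
time_s: 9.8
tcp_pos: [0.4391, 0.1781, 0.1484]
ee_rot: [-0.062, 0.062, -0.704, 0.704]
force: [0.6, 0.0, -4.7]
opening: 0.315
```

```bash
python3 - <<'E'
from h import *
show()
s=grab("side","pics/side7.png");crop(s,250,150,400,290,5,"pics/s7.png")
t=grab("top","pics/top7.png");crop(t,200,140,340,260,5.5,"pics/t7.png")
E
```

```text
t 9.8 tcp [0.4391 0.1781 0.1484] zyaw -79.93 ydir [ 0. -0. -1.] F [ 0.6  0.  -4.7] T [0.02 0.03 0.  ] op 0.315 j [ 0.31  0.18  1.79 -0.    1.16  1.7 ]
```

View pics/s7.png

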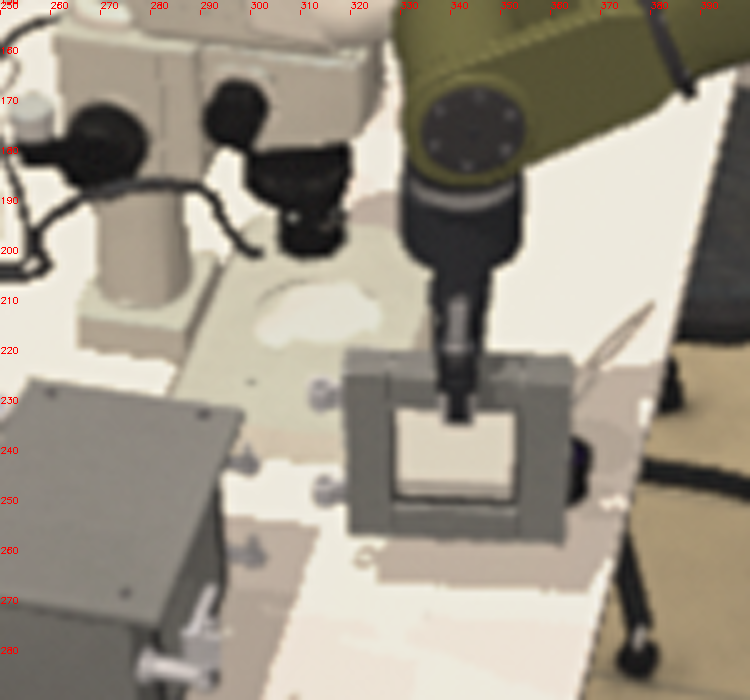

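View pics/t7.png

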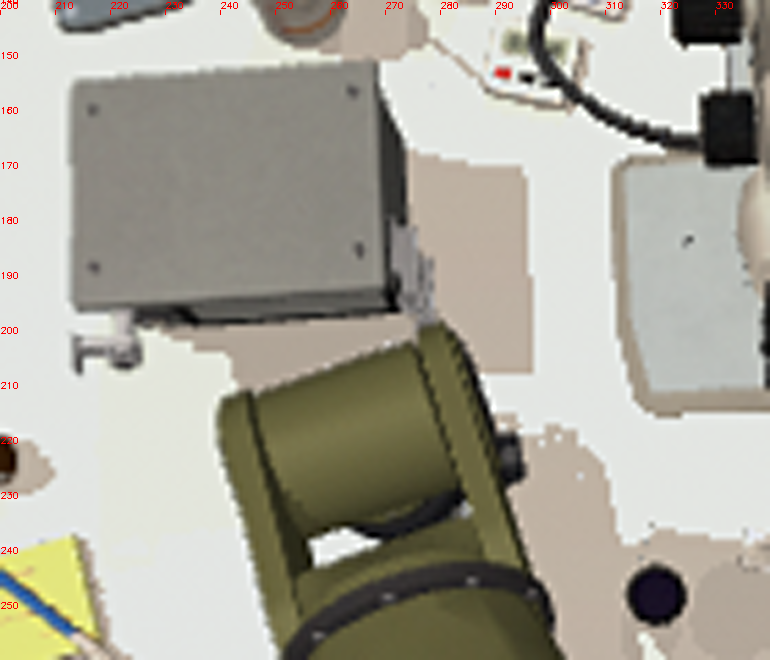

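```bash
python3 - <<'E'
from h import *
k=[.5228,.193]
print(proj("side",[[*k,z] for z in(.0931,.111,.175,.193)]).round(1))
# door top corners predicted
th=np.radians(100.1);x=np.array([np.cos(th),np.sin(th)]);y=np.array([-np.sin(th),np.cos(th)]);c=np.array([.4391,.1781])
pt=[np.r_[c+a*.014*x+b*.071*y,z] for z in(.0751,.2131) for a,b in((1,-1),(1,1),(-1,-1),(-1,1))]
print(proj("side",pt).round(1).tolist())
s=cv2.imread("pics/side7.png");x0,y0,x1,y1,S=305,215,372,262,11
im=cv2.resize(s[y0:y1,x0:x1],None,fx=S,fy=S,interpolation=cv2.INTER_CUBIC)
for u in np.vstack([proj("side",[[*k,z] for z in(.0931,.111,.175,.193)]),proj("side",pt)]):cv2.drawMarker(im,tuple(int(v) for v in (u-[x0,y0]+.5)*S),(0,0,255),0,11,1)
cv2.imwrite("pics/s7z.png",im)
E
```

```text
[[314.1 249.8]
 [313.9 245.7]
 [313.5 230.6]
 [313.3 226.2]]
[[318.1, 257.0], [362.1, 259.0], [318.9, 251.1], [362.2, 253.1], [317.3, 224.3], [363.9, 226.2], [318.1, 218.5], [364.0, 220.3]]
```

View pics/s7z.png

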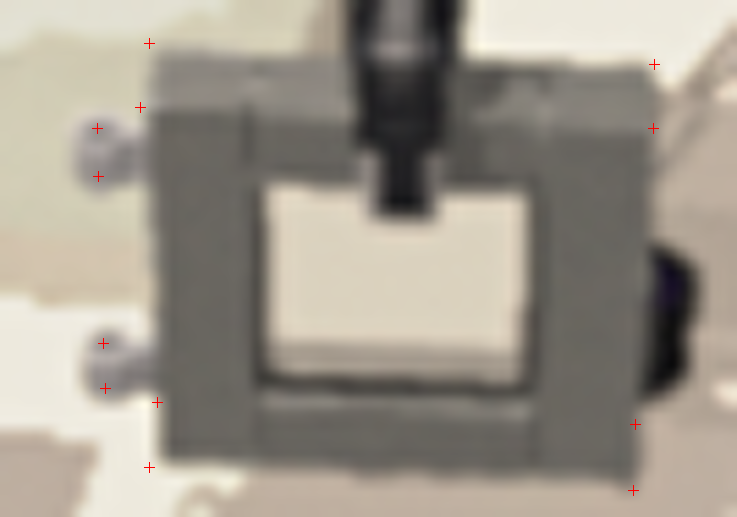

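```bash
cat >> h.py <<'E'
def face(c,yaw,zb,t=.014):
    """outline corners of the +x (rear) door face: knuckle-top, free-top, free-bottom, knuckle-bottom"""
    th=np.radians(yaw);x=np.array([np.cos(th),np.sin(th)]);y=np.array([-np.sin(th),np.cos(th)])
    return np.array([np.r_[np.array(c)+t*x+b*.071*y,zb+z] for b,z in((-1,.138),(1,.138),(1,0),(-1,0))])
E
python3 - <<'E'
from h import *
for fn,c,yaw,zb,ap in(("side0",(.4622,-.247),113,0,[(341.5,172),(377.5,169.5),(376.5,197),(342.5,199.5)]),("side7",(.4391,.1781),100.1,.0751,[(319,224),(363.5,226.5),(362,258),(319.3,256.3)])):
    im=cv2.imread(f"pics/{fn}.png")
    q,r=poly(im,ap,1.8);P=proj("side",face(c,yaw,zb))
    print(fn,r);print(q.round(2).tolist());print((q-P).round(2).tolist())
    L=lambda a:np.linalg.norm(a-np.roll(a,-1,0),axis=1)
    print("ratio",(L(q)/L(P)).round(3))
E
```

```text
side0 [0.2  0.12 0.13 0.28]
[[340.86, 172.27], [377.95, 168.8], [376.11, 196.88], [340.79, 200.27]]
[[-0.97, 0.31], [0.04, 0.1], [0.19, -0.44], [-0.61, -0.44]]
ratio [1.028 0.981 1.023 0.974]
side7 [0.82 0.4  0.18 0.15]
[[318.13, 224.63], [364.36, 226.84], [362.84, 258.64], [318.9, 256.65]]
[[0.84, 0.37], [0.44, 0.64], [0.73, -0.41], [0.79, -0.38]]
ratio [0.992 0.968 0.999 0.977]
```

```bash
python3 - <<'E'
from h import *
for z in(.109,.118):print("knuckle top view",z,onz("top",(392.2,199.8),z),"side",onz("side",(338.2,176.5),.109))
k=onz("top",(392.2,199.8),.114)[:2]
c0=np.array([.4618,-.2475]);v=k-c0
# rotate by tool change -67.29 -> target yaw
for yaw in(-79.93,):
    a=np.radians(yaw+67.29);Rr=np.array([[np.cos(a),-np.sin(a)],[np.sin(a),np.cos(a)]])
    print("off",v,"now knuckle",np.array([.4391,.1781])+Rr@v,"target tcp for pin",np.array([.5722,.193])-Rr@v)
E
```

```text
knuckle top view 0.109 [ 0.54005378 -0.21322496  0.109     ] side [ 0.53809898 -0.21471348  0.109     ]
knuckle top view 0.118 [ 0.53831445 -0.21139324  0.118     ] side [ 0.53809898 -0.21471348  0.109     ]
off [0.07728748 0.03529266] now knuckle [0.52223726 0.19562492] target tcp for pin [0.48906274 0.17547508]
```

Emit:
{"name": "arm_command", "arguments": {
  "rows": [
    [0,10,0,0,0,0],
    [0,20,0,0,0,0],
    [0,29,0,0,0,0],
    [0,32,0,0,0,0],
    [-12,32,2.5,0,0,0],
    [-25,32,5,0,0,0],
    [-38,32,7.5,0,0,0],
    [-46,32,9,0,0,0],
    [-50,32,10,0,0,0],
    [-50,32,10,0,0,0]
  ]
}}

```text
time_s: 10.9
tcp_pos: [0.4898, 0.1765, 0.1159]
ee_rot: [-0.063, 0.063, -0.704, 0.704]
force: [-0.2, 0.6, -5.7]
opening: 0.313
```

```bash
python3 - <<'E'
from h import *
show()
s=grab("side","pics/side8.png");t=grab("top","pics/top8.png")
crop(s,288,220,318,268,16,"pics/s8.png");crop(t,255,175,300,225,12,"pics/t8.png")
k=[.5722,.193]
print(proj("side",[[*k,z] for z in(.034,.052,.060,.078,.116,.134,.142,.16)]).round(1).tolist())
E
```

```text
t 10.9 tcp [0.4898 0.1765 0.1159] zyaw -79.81 ydir [-0. -0. -1.] F [-0.2  0.6 -5.7] T [ 0.01 -0.01  0.05] op 0.313 j [ 0.28  0.32  1.7  -0.    1.12  1.67]
[[300.2, 260.3], [300.0, 256.4], [299.9, 254.7], [299.7, 250.7], [299.2, 242.1], [298.9, 237.9], [298.8, 236.0], [298.6, 231.7]]
```

View pics/s8.png

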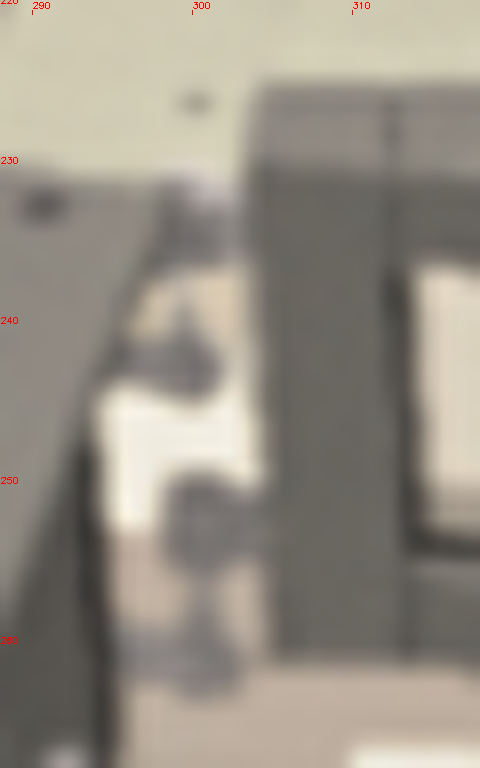

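View pics/t8.png

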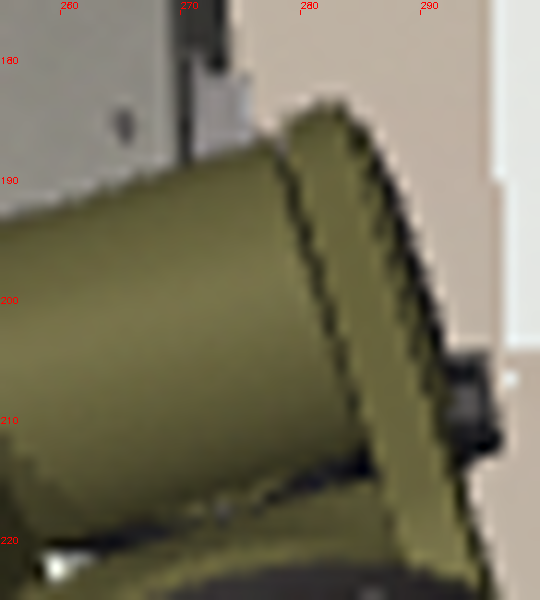

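Emit:
{"name": "arm_command", "arguments": {
  "rows": [
    [-2,0,-1.3,0,0,0],
    [-2,3,-1.3,0,0,0],
    [-2,6,-1.3,0,0,0],
    [-2,8,-1.3,0,0,0],
    [-2,9.5,-1.3,0,0,0],
    [-2,11,-1.3,0,0,0],
    [-2,11,-1.3,0,0,0]
  ]
}}

```text
time_s: 11.7
tcp_pos: [0.4911, 0.1782, 0.1048]
ee_rot: [-0.063, 0.063, -0.704, 0.704]
force: [-0.1, 0.2, -5.7]
opening: 0.317
```

```bash
python3 - <<'E'
from h import *
show()
s=grab("side","pics/side9.png")
crop(s,288,220,318,268,16,"pics/s9.png")
E
```

```text
t 11.7 tcp [0.4911 0.1782 0.1048] zyaw -79.79 ydir [-0. -0. -1.] F [-0.1  0.2 -5.7] T [ 0.01  0.04 -0.01] op 0.317 j [ 0.28  0.34  1.7  -0.    1.1   1.67]
```

View pics/s9.png

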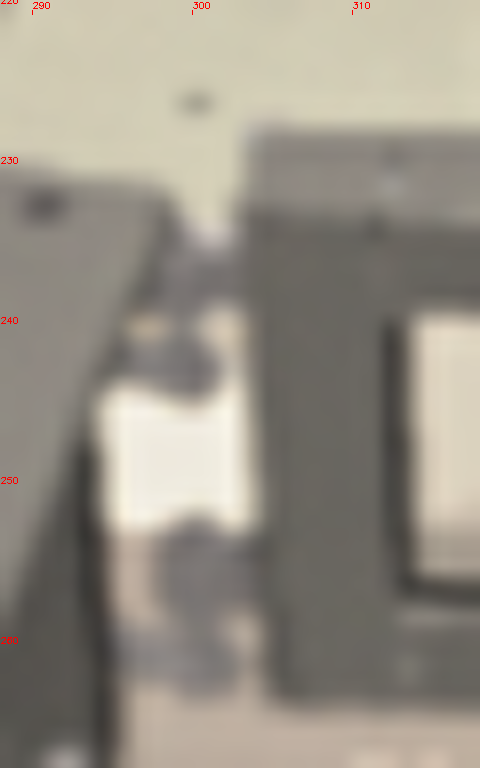

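Emit:
{"name": "arm_command", "arguments": {
  "rows": [
    [0,1.5,0,0,0,0],
    [0,3,0,0,0,0],
    [0,4,0,0,0,0],
    [0,5,0,0,0,0],
    [0,5,0,0,0,0]
  ]
}}

```text
time_s: 12.25
tcp_pos: [0.4911, 0.1783, 0.0999]
ee_rot: [-0.063, 0.063, -0.704, 0.704]
force: [-0.1, 0.1, -4.5]
opening: 0.317
```

```bash
python3 -c "
from h import *
show()"
```

```text
t 12.25 tcp [0.4911 0.1783 0.0999] zyaw -79.79 ydir [-0. -0. -1.] F [-0.1  0.1 -4.5] T [ 0.04 -0.02 -0.05] op 0.317 j [0.28 0.35 1.71 0.   1.09 1.67]
```

Emit:
{"name": "arm_command", "arguments": {
  "rows": [
    [0,1.5,0,0,0,0],
    [0,3,0,0,0,0],
    [0,4.5,0,0,0,0],
    [0,6,0,0,0,0],
    [0,7,0,0,0,0],
    [0,8,0,0,0,0],
    [0,8,0,0,0,0]
  ]
}}

```text
time_s: 12.95
tcp_pos: [0.4911, 0.1782, 0.0918]
ee_rot: [-0.063, 0.063, -0.704, 0.704]
force: [-0.4, -0.6, -4.9]
opening: 0.315
```

```bash
python3 - <<'E'
from h import *
show()
s=grab("side","pics/side10.png")
crop(s,288,220,318,268,16,"pics/s10.png")
E
```

```text
t 12.95 tcp [0.4911 0.1782 0.0918] zyaw -79.79 ydir [-0. -0. -1.] F [-0.4 -0.6 -4.9] T [-0.09  0.16 -0.  ] op 0.315 j [0.28 0.36 1.72 0.   1.07 1.67]
```

View pics/s10.png

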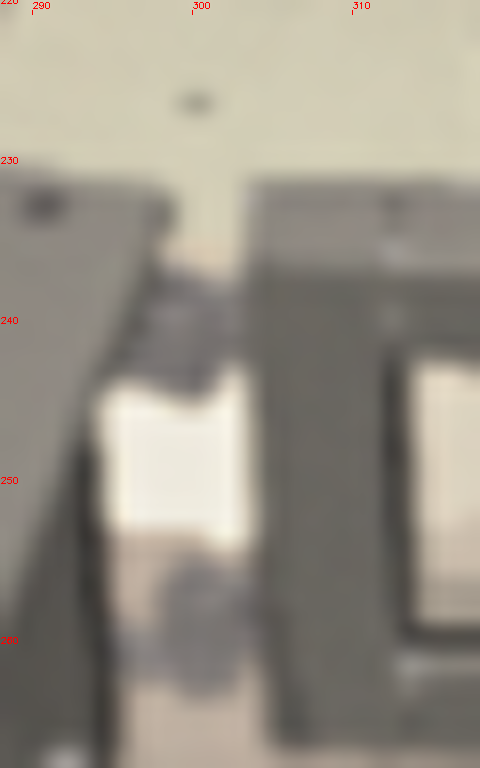

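Emit:
{"name": "arm_command", "arguments": {
  "rows": [
    [0,1,0,0,0,0],
    [0,2,0,0,0,0],
    [0,3,0,0,0,0],
    [0,3,0,0,0,0]
  ]
}}

```text
time_s: 13.4
tcp_pos: [0.4911, 0.1783, 0.0894]
ee_rot: [0.063, -0.063, 0.704, -0.704]
force: [-6.7, -1.7, 3.2]
opening: 0.317
```

```bash
python3 - <<'E'
from h import *
show()
s=grab("side","pics/side11.png")
crop(s,288,220,318,268,16,"pics/s11.png")
E
```

```text
t 13.4 tcp [0.4911 0.1783 0.0894] zyaw -79.79 ydir [ 0.  0. -1.] F [-6.7 -1.7  3.2] T [-0.14  0.62  0.01] op 0.317 j [0.28 0.36 1.72 0.   1.06 1.67]
```

View pics/s11.png

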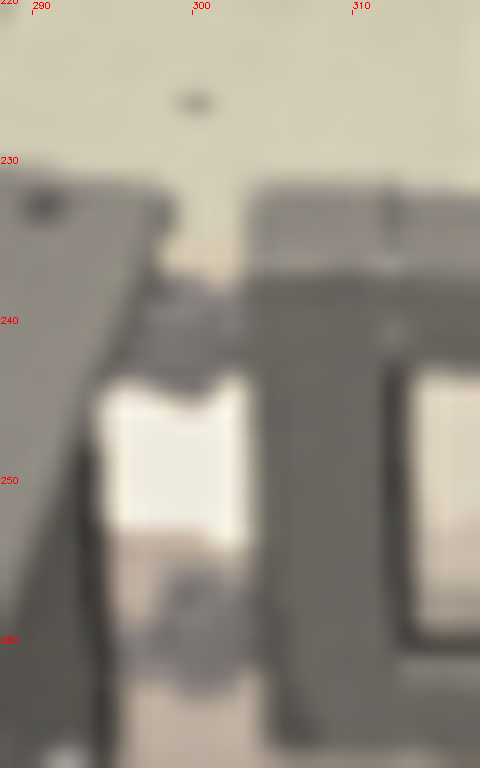

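Emit:
{"name": "arm_command", "arguments": {
  "rows": [
    [0,0,0,0,0,0],
    [0,0,0,0,0,0],
    [0,0,0,0,0,0],
    [0,0,0,0,0,0],
    [0,0,0,0,0,0],
    [0,-10,0,0,0,0],
    [0,-30,0,0,0,0],
    [0,-60,0,0,0,0],
    [0,-95,0,0,0,0],
    [0,-95,0,0,0,0]
  ],
  "grip": 0
}}

```text
time_s: 14.45
tcp_pos: [0.4929, 0.1788, 0.1892]
ee_rot: [0.066, -0.06, 0.705, -0.704]
force: [-0.2, -0.7, -0.6]
opening: 1.001
```

```bash
python3 - <<'E'
from h import *
show()
s=grab("side","pics/side12.png")
crop(s,240,170,380,310,5.5,"pics/s12.png")
E
```

```text
t 14.45 tcp [0.4929 0.1788 0.1892] zyaw -79.79 ydir [ 0.008  0.002 -1.   ] F [-0.2 -0.7 -0.6] T [-0.01  0.02 -0.04] op 1.001 j [0.28 0.25 1.62 0.   1.27 1.67]
```

View pics/s12.png

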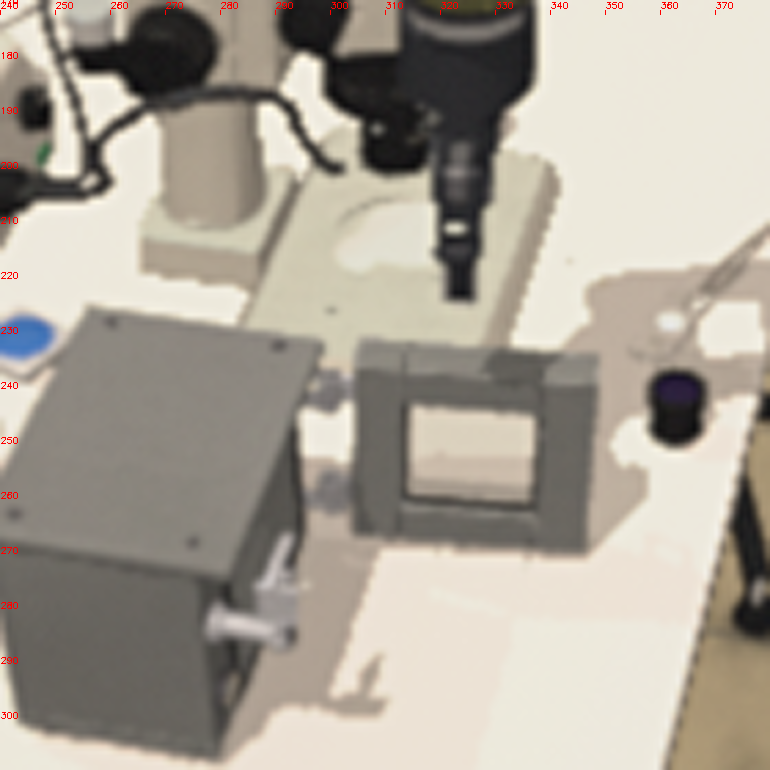

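Emit:
{"name": "arm_command", "arguments": {
  "rows": [
    [4,0,10,0,-8.5,0],
    [8,0,20,0,-17,0],
    [12,0,30,0,-25.5,0],
    [16,0,40,0,-34,0],
    [18,0,50,0,-42.5,0],
    [18,0,60,0,-51,0],
    [18,0,60,0,-59.5,0],
    [18,0,60,0,-68,0],
    [18,0,60,0,-76.5,0],
    [18,0,60,0,-85,0]
  ],
  "grip": 1
}}

```text
time_s: 15.5
tcp_pos: [0.4837, 0.1159, 0.1832]
ee_rot: [-0.523, 0.524, -0.475, 0.475]
force: [0.3, -0.2, 0.1]
opening: 0.004
```

```bash
python3 - <<'E'
from h import *
show()
s=grab("side","pics/side13.png");t=grab("top","pics/top13.png")
crop(s,240,150,380,310,4.8,"pics/s13.png");crop(t,200,140,340,260,5.5,"pics/t13.png")
E
```

```text
t 15.5 tcp [0.4837 0.1159 0.1832] zyaw 5.55 ydir [-0.001 -0.    -1.   ] F [ 0.3 -0.2  0.1] T [-0.03 -0.04  0.  ] op 0.004 j [ 0.16  0.2   1.69 -0.    1.25  0.06]
```

View pics/s13.png

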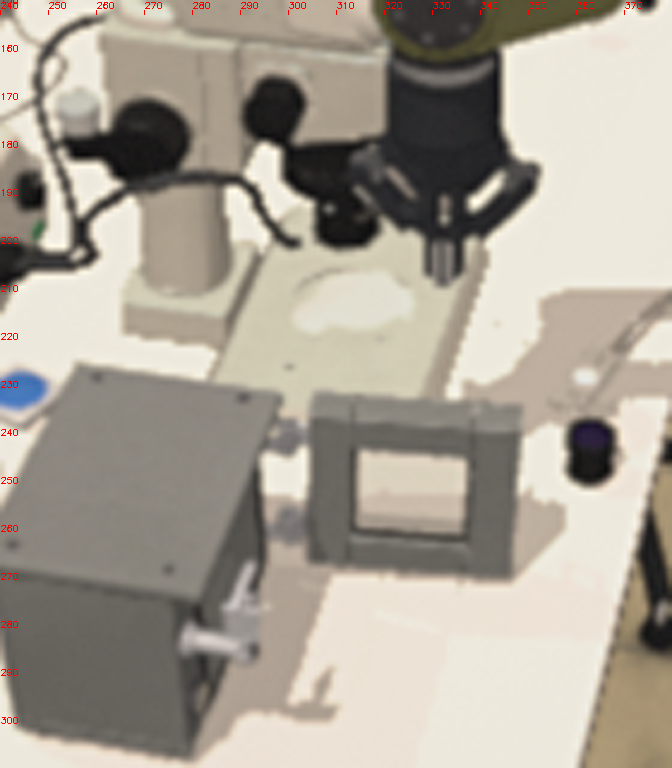

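View pics/t13.png

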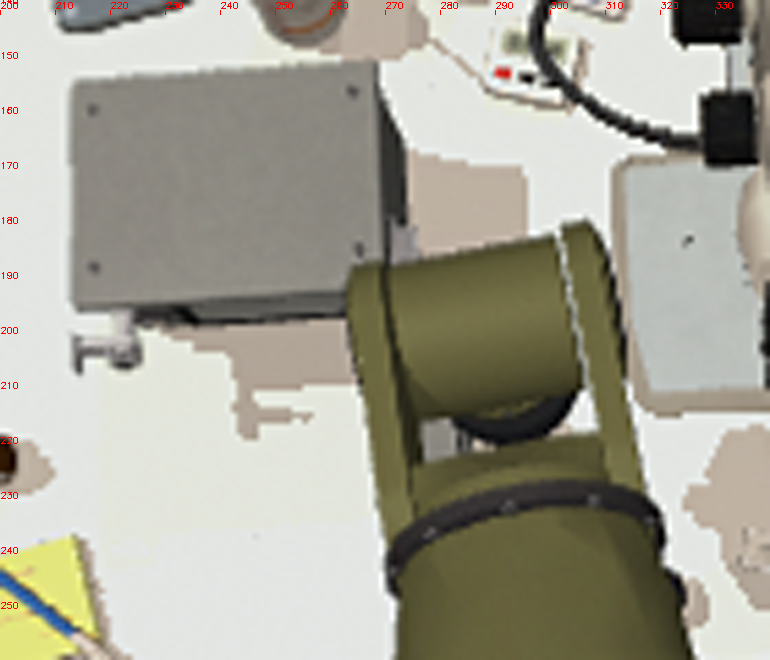

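```bash
cat >> h.py <<'E'
PIN=np.array([.5735,.193])
def df(psi,xd,s,z):
    th=np.radians(psi);R=np.array([[np.cos(th),-np.sin(th)],[np.sin(th),np.cos(th)]]);return np.r_[PIN+R@[xd,s],z],psi-90
def prow(wps,b=None):
    o,p,R=st()
    if b is not None:p,R=b[0],down(b[1])
    out=[]
    for x,yw in wps:
        d=R.inv().apply(x-p)*1000;r=np.degrees((R.inv()*down(yw)).as_rotvec());out.append([float(round(v,1)) for v in [*d,*r]])
    print(out)
E
python3 - <<'E'
from h import *
show();o,p,R=st()
print(proj("side",[p,p+[0,0,.03]]))
a=df(100,-.055,.09,.104)
prow([(np.r_[a[0][:2],z],a[1]) for z in(.183,.165,.145,.125,.112,.104)])
psis=np.linspace(100,20,20);
W=[df(ps,xd,.09,.104) for ps,xd in zip(psis,np.interp(np.arange(20),[0,3,19],[-.045,-.025,-.025]))]
prow(W[:10],a);prow(W[10:],W[9])
E
```

```text
t 15.6 tcp [0.4837 0.1159 0.1833] zyaw 5.35 ydir [-0.001 -0.    -1.   ] F [-0.   0.6 -0.2] T [-0.01  0.01 -0.01] op 0.006 j [0.16 0.2  1.69 0.   1.25 0.07]
[[331.47447942 215.365366  ]
 [331.46760607 208.02504569]]
[[-6.2, 0.3, 11.3, 0.1, -4.6, 0.0], [-6.2, 18.3, 11.3, 0.1, -4.6, 0.0], [-6.2, 38.3, 11.4, 0.1, -4.6, 0.0], [-6.2, 58.3, 11.4, 0.1, -4.6, 0.0], [-6.2, 71.3, 11.4, 0.1, -4.6, 0.0], [-6.2, 79.3, 11.4, 0.1, -4.6, 0.0]]
[[-10.0, 0.0, 0.0, 0.0, 0.0, 0.0], [-23.4, 0.0, -2.6, 0.0, 4.2, 0.0], [-36.9, 0.0, -3.7, 0.0, 8.4, 0.0], [-50.3, 0.0, -3.3, -0.0, 12.6, -0.0], [-57.1, 0.0, -3.4, -0.0, 16.8, -0.0], [-64.0, 0.0, -3.0, -0.0, 21.1, -0.0], [-70.8, 0.0, -2.1, -0.0, 25.3, -0.0], [-77.5, 0.0, -0.7, -0.0, 29.5, -0.0], [-84.1, 0.0, 1.2, -0.0, 33.7, -0.0], [-90.6, 0.0, 3.6, -0.0, 37.9, -0.0]]
[[-6.7, 0.0, -1.6, 0.0, 4.2, 0.0], [-13.4, 0.0, -2.7, 0.0, 8.4, 0.0], [-20.3, 0.0, -3.3, 0.0, 12.6, 0.0], [-27.1, 0.0, -3.4, 0.0, 16.8, 0.0], [-34.0, 0.0, -3.0, 0.0, 21.1, 0.0], [-40.8, 0.0, -2.1, 0.0, 25.3, 0.0], [-47.5, 0.0, -0.7, 0.0, 29.5, 0.0], [-54.1, 0.0, 1.2, 0.0, 33.7, 0.0], [-60.6, 0.0, 3.6, 0.0, 37.9, 0.0], [-66.8, 0.0, 6.5, 0.0, 42.1, 0.0]]
```

Emit:
{"name": "arm_command", "arguments": {
  "rows": [
    [-6,10,11,0,-4.5,0],
    [-6,28,11,0,-4.5,0],
    [-6,46,11,0,-4.5,0],
    [-6,62,11,0,-4.5,0],
    [-6,74,11,0,-4.5,0],
    [-6,79,11,0,-4.5,0],
    [-6,79,11,0,-4.5,0]
  ]
}}

```text
time_s: 16.3
tcp_pos: [0.4943, 0.1229, 0.1045]
ee_rot: [-0.54, 0.54, -0.457, 0.456]
force: [-0.1, -0.1, 0.5]
opening: 0.0
```

Emit:
{"name": "arm_command", "arguments": {
  "rows": [
    [-10,0,0,0,0,0],
    [-23,0,-2.5,0,4,0],
    [-37,0,-3.5,0,8.5,0],
    [-50,0,-3.5,0,12.5,0],
    [-57,0,-3.5,0,17,0],
    [-64,0,-3,0,21,0],
    [-71,0,-2,0,25,0],
    [-77.5,0,-0.5,0,29.5,0],
    [-84,0,1,0,33.5,0],
    [-90.5,0,3.5,0,38,0]
  ]
}}

```text
time_s: 17.3
tcp_pos: [0.4828, 0.2138, 0.1058]
ee_rot: [-0.362, 0.361, -0.608, 0.608]
force: [-1.0, 0.7, 0.4]
opening: -0.0
```

```bash
python3 - <<'E'
from h import *
show()
s=grab("side","pics/side14.png")
crop(s,230,150,380,310,4.8,"pics/s14.png")
E
```

```text
t 17.3 tcp [0.4828 0.2138 0.1058] zyaw -28.48 ydir [ 0.001  0.    -1.   ] F [-1.   0.7  0.4] T [-0.09  0.04 -0.03] op -0.0 j [0.35 0.35 1.69 0.   1.1  0.84]
```

View pics/s14.png

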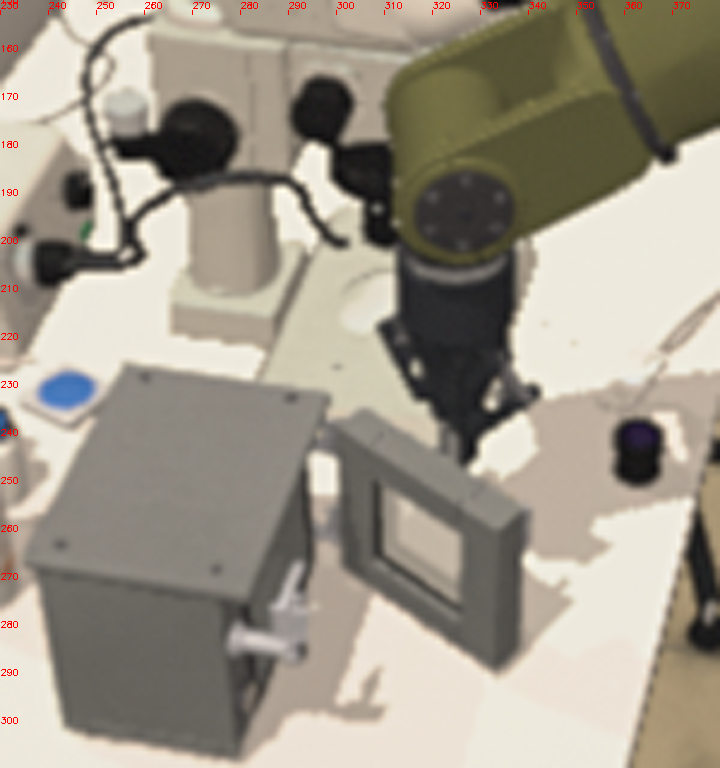

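Emit:
{"name": "arm_command", "arguments": {
  "rows": [
    [-6.5,0,-1.5,0,4,0],
    [-13.5,0,-2.5,0,8.5,0],
    [-20,0,-3.5,0,12.5,0],
    [-27,0,-3.5,0,17,0],
    [-34,0,-3,0,21,0],
    [-41,0,-2,0,25.5,0],
    [-47.5,0,-0.5,0,29.5,0],
    [-54,0,1,0,33.5,0],
    [-60.5,0,3.5,0,38,0],
    [-67,0,6.5,0,42,0]
  ]
}}

```text
time_s: 18.35
tcp_pos: [0.5203, 0.2694, 0.1056]
ee_rot: [0.121, -0.12, 0.697, -0.697]
force: [0.1, -0.1, -0.7]
opening: -0.001
```

```bash
python3 - <<'E'
from h import *
show()
s=grab("side","pics/side15.png")
crop(s,220,190,340,310,6,"pics/s15.png")
prow([df(ps,-.025,.09,.1045) for ps in(17,14,11,8,5,2)])
E
```

```text
t 18.35 tcp [0.5203 0.2694 0.1056] zyaw -70.39 ydir [ 0.001  0.    -1.   ] F [ 0.1 -0.1 -0.7] T [-0.08  0.01 -0.02] op -0.001 j [0.42 0.47 1.52 0.   1.15 1.64]
[[-2.9, 1.2, -1.1, 0.0, 2.4, -0.1], [-7.6, 1.2, -2.1, 0.0, 5.4, -0.1], [-12.5, 1.2, -2.8, 0.0, 8.4, -0.1], [-17.3, 1.2, -3.3, 0.0, 11.4, -0.1], [-22.2, 1.2, -3.5, 0.0, 14.4, -0.1], [-27.1, 1.2, -3.5, 0.0, 17.4, -0.1]]
```

View pics/s15.png

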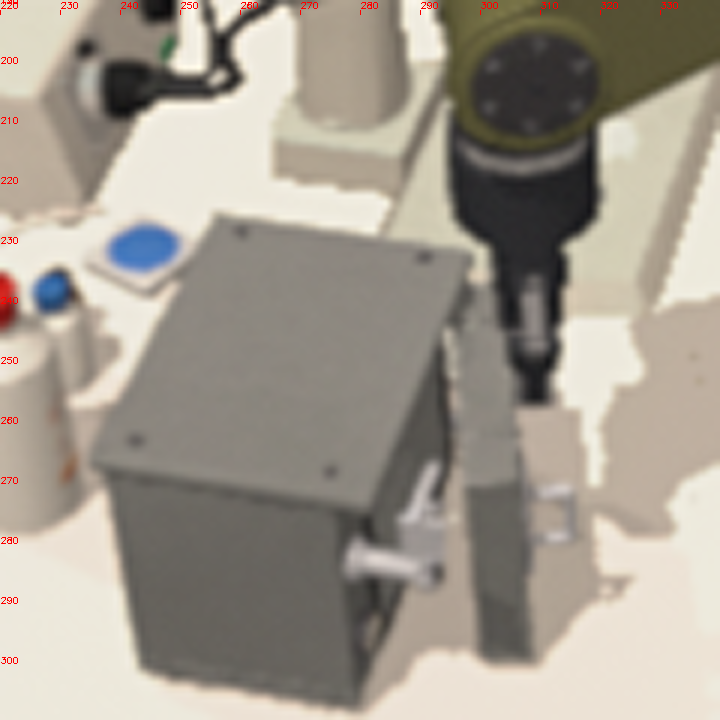

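Emit:
{"name": "arm_command", "arguments": {
  "rows": [
    [-3,1,-1,0,2.5,0],
    [-7.5,1,-2,0,5.5,0],
    [-12.5,1,-3,0,8.5,0],
    [-17,1,-3.5,0,11.5,0],
    [-20,1,-3.5,0,14.5,0],
    [-23,1,-3.5,0,17,0],
    [-25,1,-3.5,0,17,0],
    [-25,1,-3.5,0,17,0]
  ]
}}

```text
time_s: 19.2
tcp_pos: [0.5425, 0.2806, 0.1043]
ee_rot: [0.018, -0.018, 0.707, -0.707]
force: [-0.1, 0.2, 1.1]
opening: -0.0
```

```bash
python3 - <<'E'
from h import *
show()
s=grab("side","pics/side16.png")
crop(s,220,190,340,310,6,"pics/s16.png")
E
```

```text
t 19.2 tcp [0.5425 0.2806 0.1043] zyaw -87.14 ydir [ 0.  0. -1.] F [-0.1  0.2  1.1] T [0.02 0.02 0.05] op -0.0 j [0.42 0.52 1.44 0.   1.18 1.94]
```

View pics/s16.png

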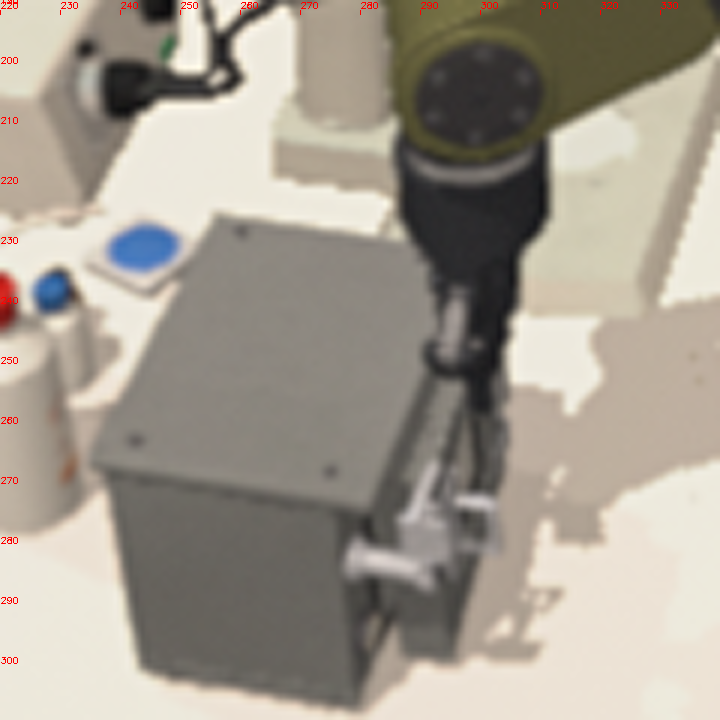

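Emit:
{"name": "arm_command", "arguments": {
  "rows": [
    [-1,0,0,0,0,0],
    [-2,0,0,0,0,0],
    [-3,0,0,0,0,0],
    [-3,0,0,0,0,0]
  ]
}}

```text
time_s: 19.65
tcp_pos: [0.5455, 0.2806, 0.104]
ee_rot: [0.017, -0.017, 0.707, -0.707]
force: [-2.0, 1.4, 0.8]
opening: -0.001
```

```bash
python3 - <<'E'
from h import *
show()
E
```

```text
t 19.65 tcp [0.5455 0.2806 0.104 ] zyaw -87.28 ydir [-0.  0. -1.] F [-2.   1.4  0.8] T [0.16 0.24 0.03] op -0.001 j [0.42 0.53 1.43 0.   1.18 1.94]
```

Emit:
{"name": "arm_command", "arguments": {
  "rows": [
    [-1,0,0,0,0,0],
    [-1.5,0,0,0,0,0],
    [-2,0,0,0,0,0],
    [-2,0,0,0,0,0]
  ]
}}

```text
time_s: 20.05
tcp_pos: [0.5462, 0.2807, 0.1038]
ee_rot: [-0.016, 0.018, -0.707, 0.707]
force: [-13.2, -0.0, 4.9]
opening: 0.0
```

```bash
python3 - <<'E'
from h import *
show()
s=grab("side","pics/side17.png")
crop(s,265,240,315,310,10,"pics/s17.png")
th=np.radians(1.8);R=np.array([[np.cos(th),-np.sin(th)],[np.sin(th),np.cos(th)]]);o=np.array([.6477-.0025,.3002-.001])
for x,y,z in((-.09,.053,.016),(-.09,.053,.154),(-.1,.078,.112),(-.1,.04,.112)):print(proj("side",np.r_[o+R@[x,y],z]).round(1))
E
```

```text
t 20.05 tcp [0.5462 0.2807 0.1038] zyaw -87.27 ydir [-0.003 -0.001 -1.   ] F [-13.2  -0.    4.9] T [-0.11  2.12 -0.03] op 0.0 j [0.41 0.53 1.43 0.   1.18 1.94]
[[291.6 299.8]]
[[289.1 268.3]]
[[290.8 284.9]]
[[294.3 275.7]]
```

View pics/s17.png

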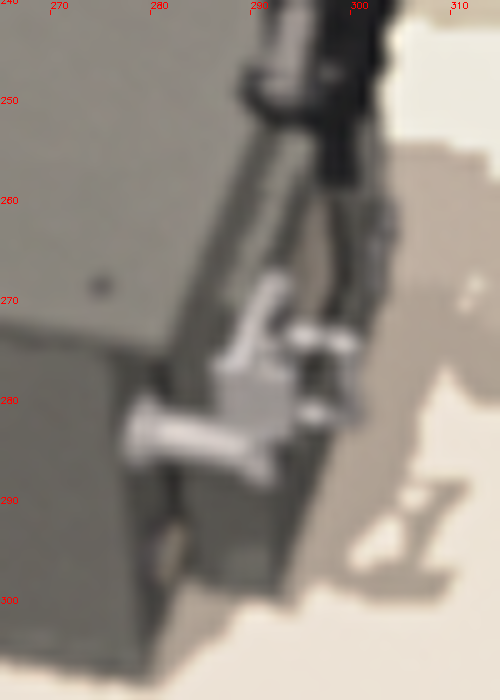

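```bash
python3 - <<'E'
from h import *
pv=np.array([.5425,.3732,.112]);th=np.radians(1.8);ex=np.array([np.cos(th),np.sin(th),0]);ey=np.array([-np.sin(th),np.cos(th),0]);ez=np.array([0,0,1.])
print("pivot",proj("side",pv).round(1),proj("top",pv).round(1))
for t in(1.35,1.45,1.55,1.65,1.75):
    P=lambda x,y,z:pv+ex*x+ey*(y*np.cos(t)+z*np.sin(t))+ez*(-y*np.sin(t)+z*np.cos(t))
    c=[P(-.004,-.04,.023),P(-.004+.011,-.04,.023),P(-.004-.011,-.04,.023),P(-.004,-.053,.023),P(-.004,-.027,.023),P(0,-.058,0)]
    print(t,proj("side",c).round(1).tolist(),proj("top",c[:1]).round(1).tolist(),c[0].round(4))
t=cv2.imread("pics/top0.png");crop(t,206,190,236,215,24,"pics/b.png")
s=cv2.imread("pics/side0.png");crop(s,274,258,304,295,16,"pics/a.png")
E
```

```text
pivot [[291.  284.8]] [[222.5 205.1]]
1.35 [[290.2, 277.8], [286.5, 277.2], [293.9, 278.4], [290.2, 274.0], [290.2, 281.6], [291.2, 268.0]] [[214.9, 204.2]] [0.5381 0.3867 0.1561]
1.45 [[289.8, 279.3], [286.1, 278.7], [293.5, 279.9], [289.7, 275.7], [289.9, 282.8], [290.6, 269.2]] [[213.8, 204.3]] [0.5379 0.3911 0.1545]
1.55 [[289.5, 280.8], [285.7, 280.2], [293.2, 281.5], [289.2, 277.6], [289.7, 284.1], [290.0, 270.5]] [[212.7, 204.5]] [0.5378 0.3952 0.1525]
1.65 [[289.1, 282.4], [285.4, 281.8], [292.9, 283.0], [288.8, 279.5], [289.5, 285.3], [289.5, 272.0]] [[211.7, 204.7]] [0.5377 0.3992 0.1501]
1.75 [[288.8, 284.0], [285.1, 283.4], [292.6, 284.7], [288.3, 281.5], [289.3, 286.5], [288.9, 273.6]] [[210.9, 205.0]] [0.5376 0.4028 0.1473]
```

View pics/b.png

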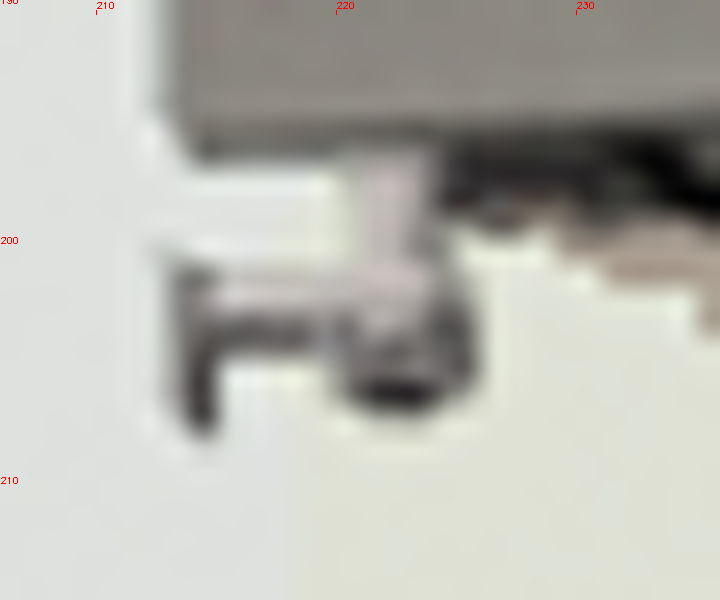

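View pics/a.png

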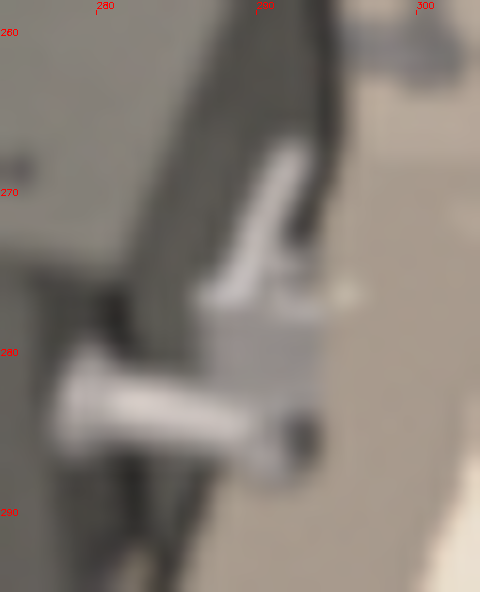

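```bash
python3 - <<'E'
from h import *
show()
Y=-88.
W=[((.530,.281,.1045),-87.3),((.513,.281,.11),-87.3),((.508,.281,.135),-87.5),((.508,.285,.17),Y),((.512,.315,.195),Y),((.52,.35,.2),Y),((.53,.39,.2),Y),((.5395,.425,.2),Y),((.5395,.447,.19),Y),((.5395,.447,.17),Y)]
prow([(np.array(a),b) for a,b in W])
E
```

```text
t 20.1 tcp [0.5462 0.2807 0.1039] zyaw -87.27 ydir [-0.003 -0.001 -1.   ] F [-13.3  -0.8   4.6] T [-0.06  2.04 -0.05] op 0.001 j [0.41 0.53 1.43 0.   1.18 1.94]
[[16.2, -0.6, -1.1, -0.0, 0.0, 0.2], [33.2, -6.0, -1.9, -0.0, 0.0, 0.2], [38.3, -31.0, -2.1, -0.0, 0.2, 0.2], [38.2, -66.0, -6.1, -0.0, 0.7, 0.2], [32.8, -91.1, -35.9, -0.0, 0.7, 0.2], [23.2, -96.1, -70.4, -0.0, 0.7, 0.2], [11.3, -96.2, -109.9, -0.0, 0.7, 0.2], [0.1, -96.2, -144.4, -0.0, 0.7, 0.2], [-0.9, -86.2, -166.4, -0.0, 0.7, 0.2], [-1.0, -66.2, -166.4, -0.0, 0.7, 0.2]]
```

Emit:
{"name": "arm_command", "arguments": {
  "rows": [
    [16,0,-1,0,0,0],
    [34,-6,-2,0,0,0],
    [39,-31,-2,0,0,0],
    [39,-66,-6,0,0.5,0],
    [34,-91,-36,0,0.5,0],
    [24,-96,-70,0,0.5,0],
    [12,-96,-110,0,0.5,0],
    [1,-96,-144,0,0.5,0],
    [0.5,-86,-166,0,0.5,0],
    [0.5,-66,-166,0,0.5,0]
  ]
}}

```text
time_s: 21.1
tcp_pos: [0.5392, 0.4493, 0.1702]
ee_rot: [0.015, -0.014, 0.708, -0.706]
force: [0.2, 0.8, 0.2]
opening: 0.002
```

```bash
python3 - <<'E'
from h import *
show()
s=grab("side","pics/side18.png");crop(s,240,170,340,310,5.5,"pics/s18.png")
o,p,R=st();print(proj("side",[p,p+[0,0,.03]]).round(1))
E
```

```text
t 21.1 tcp [0.5392 0.4493 0.1702] zyaw -87.66 ydir [ 0.002  0.002 -1.   ] F [0.2 0.8 0.2] T [ 0.03  0.04 -0.01] op 0.002 j [0.64 0.67 1.05 0.   1.42 2.17]
[[283.2 291.1]
 [282.5 283.5]]
```

View pics/s18.png

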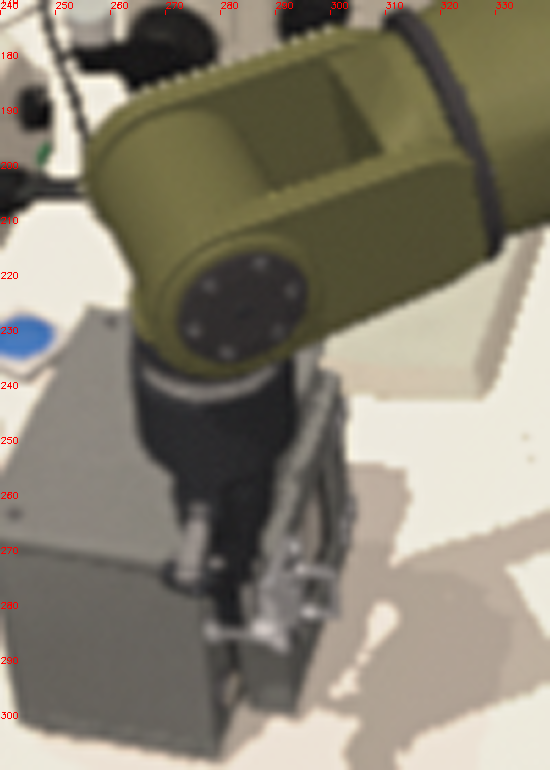

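```bash
cat >> h.py <<'E'
PV=np.array([.544,.3735,.112])
def tabT(t,w,dz=0.):
    th=np.radians(1.8);ex=np.array([np.cos(th),np.sin(th),0]);ey=np.array([-np.sin(th),np.cos(th),0])
    y=-.040*np.cos(t)+.023*np.sin(t);z=.040*np.sin(t)+.023*np.cos(t)
    return PV-.004*ex+ey*(y+w)+np.array([0,0,z-.030+dz])
E
python3 - <<'E'
from h import *
Y=-87.66
A=tabT(1.6,.0145);print(A)
W=[np.array([.5392,.4493,z]) for z in(.155,.138,.125,.1225)]+[np.array([.5392,y,.1225]) for y in(.44,.43,.422,.416,.412,.41)]
prow([(a,Y) for a in W])
b=(np.array([.5392,.41,.1225]),Y)
W=[tabT(t,.0145) for t in(1.5,1.4,1.3,1.2,1.1,1.0,.9,.8,.7,.6)];prow([(a,Y) for a in W],b);print(W[-1])
b2=(W[-1],Y);W=[tabT(t,w) for t,w in((.5,.0145),(.4,.0145),(.3,.012),(.25,.008),(.2,.004),(.15,0))];prow([(a,Y) for a in W],b2);print(W)
E
```

```text
[0.53878769 0.41201346 0.12131136]
[[-1.1, 10.3, -2.2, -0.1, -0.0, 0.2], [-1.1, 27.3, -2.3, -0.1, -0.0, 0.2], [-1.1, 40.3, -2.3, -0.1, -0.0, 0.2], [-1.2, 42.8, -2.3, -0.1, -0.0, 0.2], [-0.8, 42.8, 7.0, -0.1, -0.0, 0.2], [-0.4, 42.9, 17.0, -0.1, -0.0, 0.2], [-0.1, 42.9, 25.0, -0.1, -0.0, 0.2], [0.2, 42.9, 31.0, -0.1, -0.0, 0.2], [0.3, 42.9, 35.0, -0.1, -0.0, 0.2], [0.4, 42.9, 37.0, -0.1, -0.0, 0.2]]
[[0.4, -1.0, 2.0, 0.0, 0.0, 0.0], [0.4, -2.8, 6.3, 0.0, 0.0, 0.0], [0.4, -4.2, 10.7, 0.0, 0.0, 0.0], [0.5, -5.1, 15.2, 0.0, 0.0, 0.0], [0.5, -5.6, 19.8, 0.0, 0.0, 0.0], [0.6, -5.6, 24.4, 0.0, 0.0, 0.0], [0.6, -5.1, 29.0, 0.0, 0.0, 0.0], [0.7, -4.2, 33.5, 0.0, 0.0, 0.0], [0.7, -2.9, 37.9, 0.0, 0.0, 0.0], [0.7, -1.1, 42.2, 0.0, 0.0, 0.0]]
[0.54017557 0.36785044 0.12356842]
[[0.0, 2.2, 4.0, 0.0, 0.0, 0.0], [0.1, 4.8, 7.9, 0.0, 0.0, 0.0], [0.1, 7.8, 13.9, 0.0, 0.0, 0.0], [0.2, 9.4, 19.5, 0.0, 0.0, 0.0], [0.2, 11.1, 25.1, 0.0, 0.0, 0.0], [0.3, 12.8, 30.6, 0.0, 0.0, 0.0]]
[array([0.54030278, 0.36380257, 0.12136142]), array([0.54042243, 0.35999514, 0.11876114]), array([0.54061186, 0.35396744, 0.11579355]), array([0.54078932, 0.34832052, 0.11418114]), array([0.54096419, 0.3427562 , 0.1124883 ]), array([0.54113633, 0.33727841, 0.11071926])]
```

Emit:
{"name": "arm_command", "arguments": {
  "rows": [
    [-1,10,-2,0,0,0],
    [-1,27,-2,0,0,0],
    [-1,40,-2,0,0,0],
    [-1,43,-2,0,0,0],
    [-1,43,7,0,0,0],
    [-0.5,43,17,0,0,0],
    [0,43,25,0,0,0],
    [0,43,31,0,0,0],
    [0,43,34,0,0,0],
    [0,43,34,0,0,0]
  ]
}}

```text
time_s: 22.15
tcp_pos: [0.5407, 0.4121, 0.1273]
ee_rot: [0.014, -0.013, 0.707, -0.707]
force: [-0.4, 0.4, 0.6]
opening: -0.0
```

```bash
python3 - <<'E'
from h import *
show()
s=grab("side","pics/side19.png");crop(s,260,220,320,310,8,"pics/s19.png")
t=grab("top","pics/top19.png");crop(t,190,150,290,230,7,"pics/t19.png")
E
```

```text
t 22.15 tcp [0.5407 0.4121 0.1273] zyaw -87.82 ydir [ 0.  0. -1.] F [-0.4  0.4  0.6] T [-0.02  0.04 -0.02] op -0.0 j [0.6  0.65 1.18 0.   1.31 2.13]
```

View pics/s19.png

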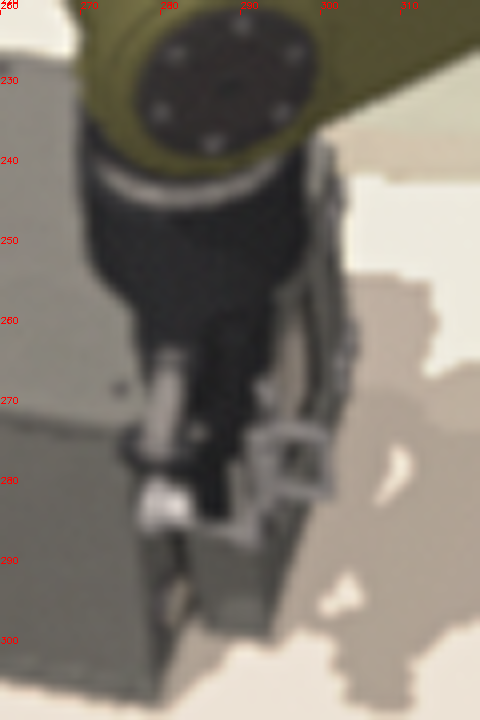

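View pics/t19.png

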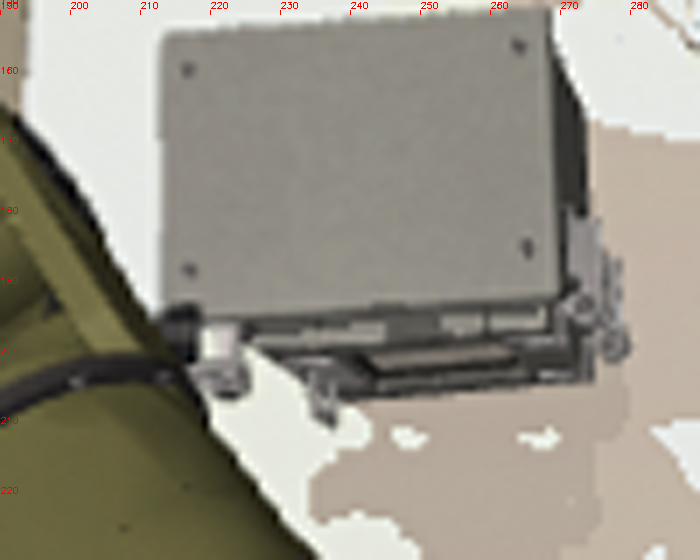

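```bash
python3 - <<'E'
from h import *
show();o,p,R=st()
print(proj("side",[p+[0,0,.03],p+[-.0015,0,.03],[.538,.393,.154],[.538,.412,.154]]).round(1))
b=(p,-87.82)
W=[tabT(t,.0145) for t in(1.5,1.4,1.3,1.2,1.1,1.0,.9,.8,.7,.6)];prow([(a,-87.8) for a in W])
E
```

```text
t 22.25 tcp [0.5405 0.4126 0.1271] zyaw -87.79 ydir [ 0.  0. -1.] F [ 0.1  0.1 -0.2] T [ 0.01  0.01 -0.02] op -0.002 j [0.6  0.65 1.18 0.   1.31 2.13]
[[286.5 283.9]
 [287.1 284. ]
 [289.6 279.9]
 [287.5 284.7]]
[[1.8, 3.6, 4.6, 0.0, 0.0, -0.0], [1.8, 1.8, 8.8, 0.0, 0.0, -0.0], [1.8, 0.4, 13.2, 0.0, 0.0, -0.0], [1.9, -0.5, 17.8, 0.0, 0.0, -0.0], [1.9, -1.0, 22.3, 0.0, 0.0, -0.0], [1.9, -1.0, 27.0, 0.0, 0.0, -0.0], [2.0, -0.5, 31.5, 0.0, 0.0, -0.0], [2.0, 0.4, 36.1, 0.0, 0.0, -0.0], [2.0, 1.8, 40.5, 0.0, 0.0, -0.0], [2.0, 3.6, 44.7, 0.0, 0.0, -0.0]]
```

Emit:
{"name": "arm_command", "arguments": {
  "rows": [
    [3,4,3,0,0,0],
    [3,3,8,0,0,0],
    [3,1.5,13,0,0,0],
    [3,0.5,18,0,0,0],
    [3,0,22.5,0,0,0],
    [3,0,27,0,0,0],
    [3,0,31.5,0,0,0],
    [3,1,36,0,0,0],
    [3,2,40.5,0,0,0],
    [3,3.5,44.5,0,0,0]
  ]
}}

```text
time_s: 23.25
tcp_pos: [0.5393, 0.3675, 0.1236]
ee_rot: [0.014, -0.013, 0.707, -0.707]
force: [-0.4, 0.1, 2.3]
opening: -0.002
```

```bash
python3 - <<'E'
from h import *
show()
s=grab("side","pics/side20.png");crop(s,260,220,320,310,8,"pics/s20.png")
t=grab("top","pics/top20.png");crop(t,190,150,290,230,7,"pics/t20.png")
E
```

```text
t 23.25 tcp [0.5393 0.3675 0.1236] zyaw -87.8 ydir [ 0.  0. -1.] F [-0.4  0.1  2.3] T [ 0.04 -0.04  0.02] op -0.002 j [ 0.54  0.59  1.28 -0.    1.26  2.07]
```

View pics/s20.png

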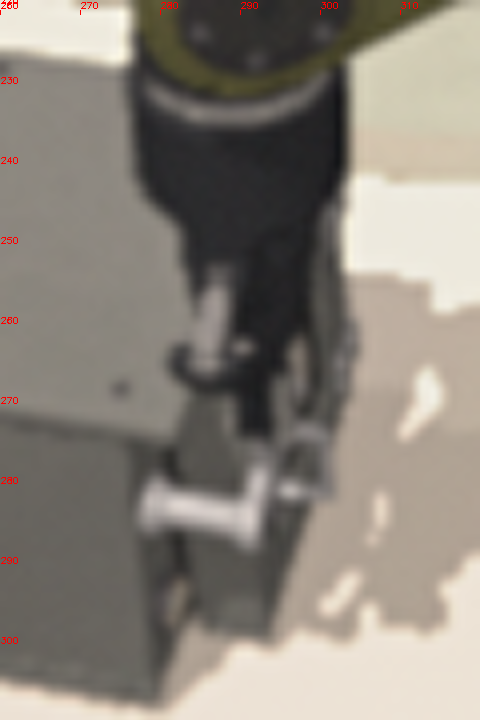

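View pics/t20.png

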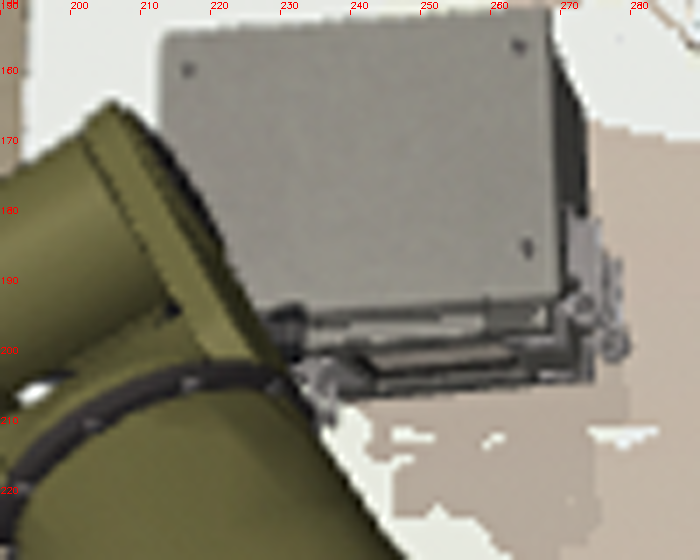

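Emit:
{"name": "arm_command", "arguments": {
  "rows": [
    [0,2,4,0,0,0],
    [0,5,8,0,0,0],
    [0,7,13,0,0,0],
    [0,8.5,18,0,0,0],
    [0,10,23,0,0,0],
    [0,11.5,27,0,0,0],
    [0,11.5,27,0,0,0]
  ]
}}

```text
time_s: 24.05
tcp_pos: [0.5402, 0.3401, 0.1117]
ee_rot: [-0.013, 0.014, -0.707, 0.707]
force: [0.4, 0.2, 0.3]
opening: 0.002
```

```bash
python3 - <<'E'
from h import *
show()
s=grab("side","pics/side21.png");crop(s,260,220,320,310,8,"pics/s21.png")
print(tabT(0,0))
E
```

```text
t 24.05 tcp [0.5402 0.3401 0.1117] zyaw -87.82 ydir [-0.001 -0.001 -1.   ] F [0.4 0.2 0.3] T [-0.01  0.03  0.03] op 0.002 j [ 0.5   0.57  1.34 -0.    1.22  2.04]
[0.5412584  0.33339409 0.105     ]
```

View pics/s21.png

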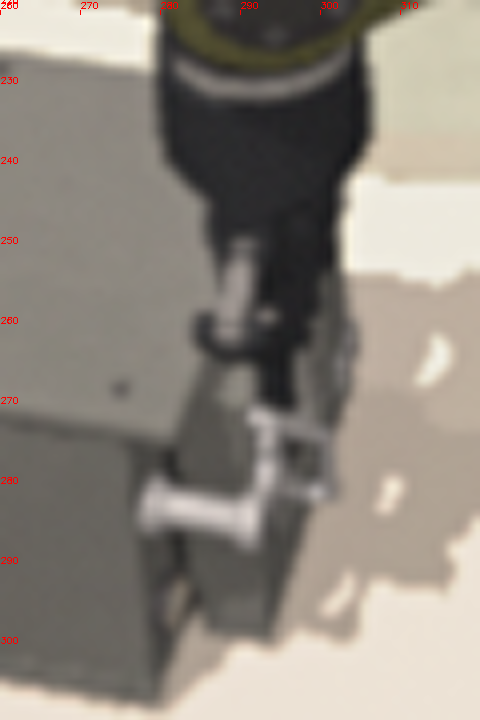

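Emit:
{"name": "arm_command", "arguments": {
  "rows": [
    [0,1.5,3,0,0,0],
    [0,3,5,0,0,0],
    [0,5,6,0,0,0],
    [0,6.5,6,0,0,0],
    [0,6.5,6,0,0,0]
  ]
}}

```text
time_s: 24.6
tcp_pos: [0.5403, 0.3347, 0.105]
ee_rot: [-0.013, 0.014, -0.707, 0.707]
force: [-0.4, 1.0, -0.4]
opening: -0.0
```

```bash
python3 - <<'E'
from h import *
show()
s=grab("side","pics/side22.png");crop(s,270,250,310,300,12,"pics/s22.png")
E
```

```text
t 24.6 tcp [0.5403 0.3347 0.105 ] zyaw -87.8 ydir [-0.001 -0.    -1.   ] F [-0.4  1.  -0.4] T [ 0.04  0.06 -0.05] op -0.0 j [ 0.5   0.58  1.36 -0.    1.21  2.03]
```

View pics/s22.png

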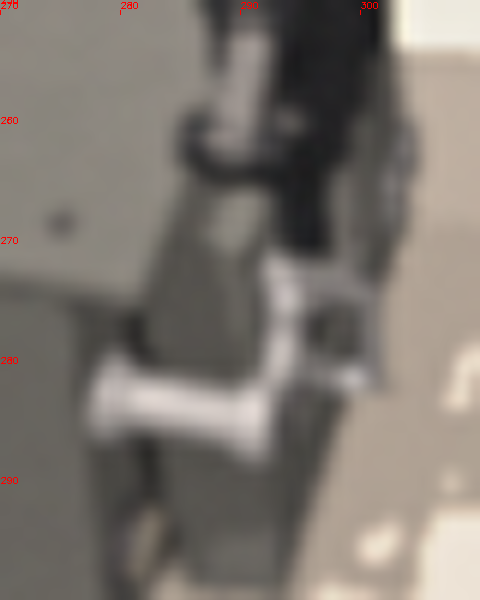

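Emit:
{"name": "arm_command", "arguments": {
  "rows": [
    [0,1,0,0,0,0],
    [0,2,0,0,0,0],
    [0,3,0,0,0,0],
    [0,3,0,0,0,0]
  ]
}}

```text
time_s: 25.05
tcp_pos: [0.5407, 0.335, 0.1045]
ee_rot: [0.014, -0.013, 0.707, -0.707]
force: [-6.8, -5.3, 16.8]
opening: -0.002
```

```bash
python3 - <<'E'
from h import *
show()
E
```

```text
t 25.05 tcp [0.5407 0.335  0.1045] zyaw -87.79 ydir [ 0.001  0.    -1.   ] F [-6.8 -5.3 16.8] T [-0.97  1.24 -0.04] op -0.002 j [ 0.5   0.58  1.36 -0.    1.21  2.03]
```

Emit:
{"name": "arm_command", "arguments": {
  "rows": [
    [0,-10,0,0,0,0],
    [0,-35,0,0,0,0],
    [20,-75,0,0,0,0],
    [60,-95,0,0,0,0],
    [105,-105,0,0,0,0],
    [150,-110,0,0,0,0],
    [180,-110,0,0,0,0],
    [180,-110,0,0,0,0]
  ]
}}

```text
time_s: 25.85
tcp_pos: [0.3581, 0.3282, 0.2135]
ee_rot: [0.015, -0.014, 0.707, -0.707]
force: [-0.3, 0.2, 0.1]
opening: -0.001
```

```bash
python3 - <<'E'
from h import *
show()
s=grab("side","pics/side23.png");crop(s,225,215,325,315,7,"pics/s23.png");crop(s,272,255,308,295,18,"pics/s23z.png")
t=grab("top","pics/top23.png");crop(t,200,140,300,220,8,"pics/t23.png");cv2.imwrite("pics/top23.png",t)
E
```

```text
t 25.85 tcp [0.3581 0.3282 0.2135] zyaw -87.67 ydir [ 0.001  0.001 -1.   ] F [-0.3  0.2  0.1] T [ 0.03 -0.03 -0.02] op -0.001 j [0.67 0.14 1.68 0.   1.31 2.2 ]
```

View pics/s23.png

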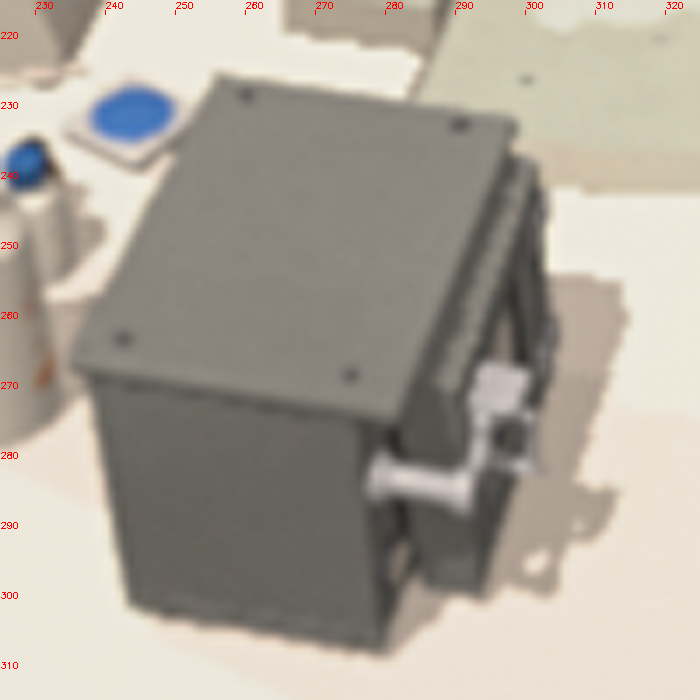

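View pics/s23z.png

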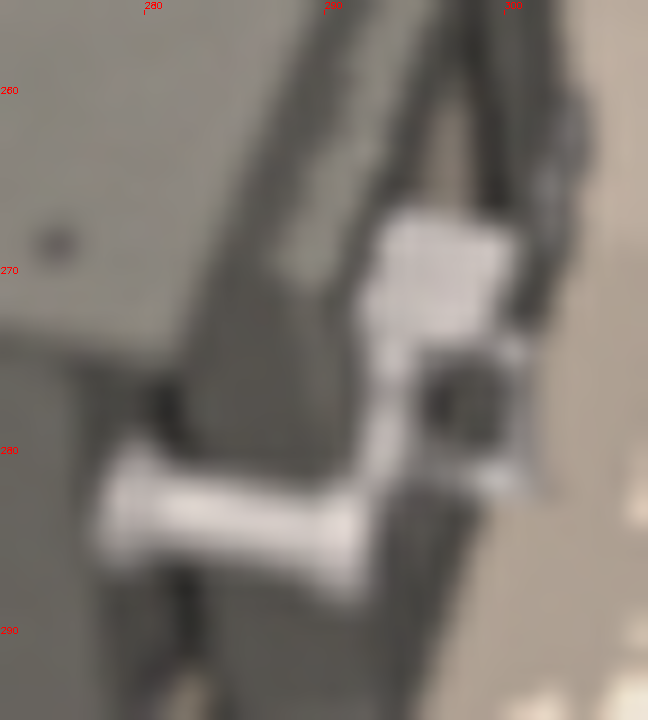

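View pics/t23.png

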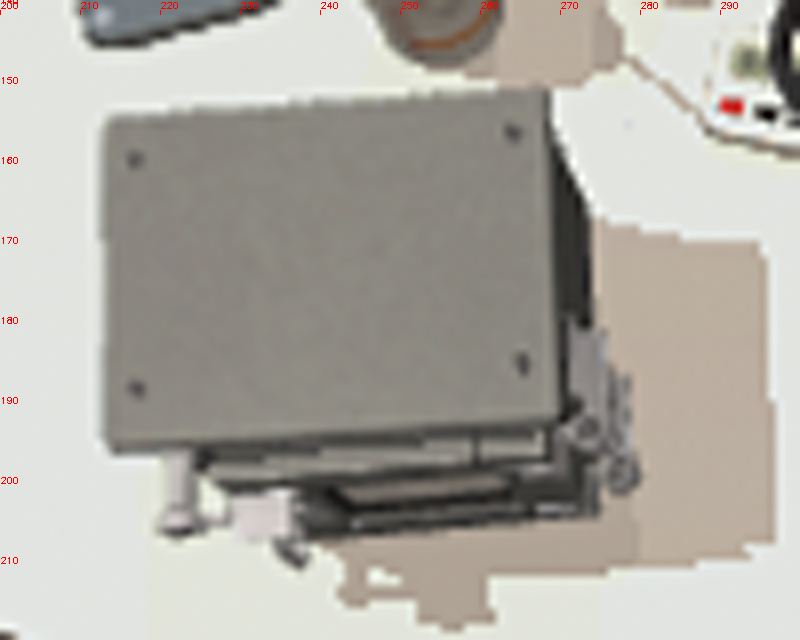

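```bash
python3 - <<'E'
from h import *
pv=np.array([.5425,.3732,.112]);th=np.radians(1.8);ex=np.array([np.cos(th),np.sin(th),0]);ey=np.array([-np.sin(th),np.cos(th),0]);ez=np.array([0,0,1.])
for t in(0,.1,.2,.3):
    P=lambda x,y,z:pv+ex*x+ey*(y*np.cos(t)+z*np.sin(t))+ez*(-y*np.sin(t)+z*np.cos(t))
    c=[P(-.004,-.04,.023)]+[P(-.004+a*.011,-.04+b*.013,.023) for a,b in((1,1),(1,-1),(-1,-1),(-1,1))]
    print(t,proj("side",c).round(1).tolist(),proj("top",c[:1]).round(1).tolist())
s=cv2.imread("pics/side23.png");t=cv2.imread("pics/top23.png")
for n,im,b in(("side",s,(285,260,308,282)),("top",t,(222,195,245,215))):
    x0,y0,x1,y1=b;h=cv2.cvtColor(im,40)[y0:y1,x0:x1];g=cv2.cvtColor(im,6)[y0:y1,x0:x1]
    m=(g>165)&(g<225)&(h[...,1]<40) 
    nn,l,stt,ce=cv2.connectedComponentsWithStats(m.astype(np.uint8));print(n,[(stt[i].tolist(),(ce[i]+[x0,y0]).round(1).tolist()) for i in range(1,nn) if stt[i,4]>8])
# door outer-face top edge in top view & door bottom free corner
q,r=eline(t,(243,206.5),(272,203.5),1.5);print("door edge line",q,r)
cab=lambda x,y,z:np.r_[np.array([.5722,.193])+np.array([[np.cos(th),-np.sin(th)],[np.sin(th),np.cos(th)]])@[x+.076,y+.103],z]
print(proj("top",[cab(-.09,.053,.016),cab(-.09,-.089,.016),cab(-.09,.053,.154),cab(-.09,-.089,.154)]).round(1).tolist(),proj("side",[cab(-.09,.053,.016),cab(-.09,-.089,.016),cab(-.09,.053,.154),cab(-.09,-.089,.154)]).round(1).tolist())
crop(t,222,188,282,212,13,"pics/t23z.png")
E
```

```text
0 [[295.6, 269.9], [290.8, 272.4], [293.2, 266.2], [300.3, 267.4], [298.0, 273.5]] [[232.5, 204.3]]
0.1 [[295.3, 269.5], [290.5, 272.3], [292.9, 265.6], [300.0, 266.7], [297.8, 273.5]] [[231.5, 204.1]]
0.2 [[295.0, 269.3], [290.2, 272.4], [292.5, 265.1], [299.7, 266.3], [297.5, 273.6]] [[230.4, 203.9]]
0.3 [[294.6, 269.3], [289.9, 272.6], [292.1, 264.9], [299.3, 266.0], [297.2, 273.8]] [[229.2, 203.8]]
side [([8, 7, 7, 9, 45], [295.5, 270.5])]
top [([3, 5, 11, 8, 51], [231.1, 203.9])]
door edge line [ 9.80834961e-02  9.95178223e-01 -2.29840762e+02] 0.13062501
[[236.0, 206.7], [274.2, 204.2], [226.6, 199.4], [269.0, 196.5]] [[291.8, 299.6], [303.4, 267.7], [289.3, 268.1], [301.8, 236.6]]
```

View pics/t23z.png

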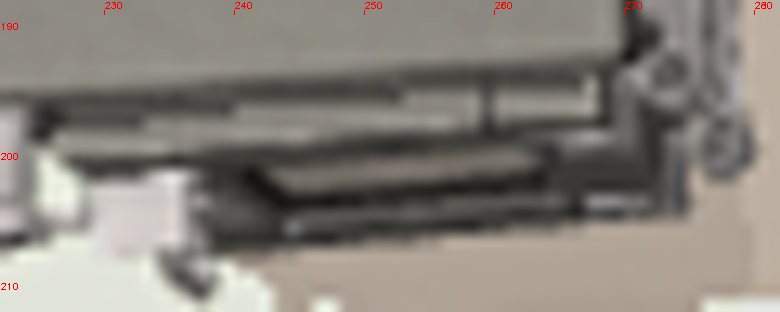

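```bash
python3 - <<'E'
from h import *
t=cv2.imread("pics/top23.png");s=cv2.imread("pics/side23.png")
def fit(im,p,q,w=1.3):
    l,r=eline(im,p,q,w);f=lambda c:-(l[2]+l[0]*c)/l[1];return round(f(p[0]),2),round(f(q[0]),2),round(-l[0]/l[1],4),round(float(r),2)
print("roof front top edge",fit(t,(215,195.5),(266,191.8)),"pred slope", )
print("door outer top edge",fit(t,(243,199),(266,197.3)))
print("door outer bottom edge a",fit(t,(240,207),(255,205.6)),fit(t,(256,205.5),(272,204)))
# after-push picture comparison: side free bottom corner & top corner
for fn in("side17","side18","side23"):
    im=cv2.imread(f"pics/{fn}.png");g=cv2.cvtColor(im,6)
    print(fn,g[298,285:300],g[294,286:300])
E
```

```text
roof front top edge (np.float64(195.36), np.float64(191.82), np.float64(-0.0694), 0.23) pred slope
door outer top edge (np.float64(198.61), np.float64(196.24), np.float64(-0.1032), 0.32)
door outer bottom edge a (np.float64(206.9), np.float64(206.07), np.float64(-0.0548), 0.1) (np.float64(205.85), np.float64(204.05), np.float64(-0.1123), 0.11)
side17 [110 101 103 103 101 100  97  97 128 155 173 193 198 179 169] [ 85  86  90  91  93  90  77  77 112 151 165 164 163 168]
side18 [119 103 103 103 102 101  99  96 103 141 161 173 187 178 169] [ 84  86  90  92  93  91  85  74  87 133 160 165 163 168]
side23 [123 103 102 102 101  99 100  97  98 131 157 172 186 177 168] [ 83  87  89  91  91  92  93  79  84 126 156 164 162 166]
```

```bash
python3 - <<'E'
from h import *
show()
W=[(.40,.31,.2),(.44,.29,.18),(.475,.277,.155),(.50,.275,.13),(.51,.275,.112),(.515,.275,.104),(.525,.275,.104),(.535,.275,.104),(.541,.275,.104),(.543,.275,.104)]
prow([(np.array(a),-88) for a in W])
E
```

```text
t 25.95 tcp [0.3606 0.3282 0.2131] zyaw -87.74 ydir [ 0.001  0.001 -1.   ] F [ 1.6 -0.1  0.4] T [-0.09  0.02  0.02] op 0.002 j [ 0.66  0.15  1.68 -0.    1.31  2.19]
[[-38.7, 13.1, 19.8, 0.0, 0.3, -0.1], [-77.8, 33.1, 41.3, 0.0, 0.3, -0.1], [-112.3, 58.2, 55.7, 0.0, 0.3, -0.1], [-137.1, 83.2, 58.7, 0.0, 0.3, -0.1], [-147.1, 101.2, 59.1, 0.0, 0.3, -0.1], [-152.1, 109.2, 59.3, 0.0, 0.3, -0.1], [-162.1, 109.2, 59.7, 0.0, 0.3, -0.1], [-172.1, 109.2, 60.1, 0.0, 0.3, -0.1], [-178.1, 109.2, 60.4, 0.0, 0.3, -0.1], [-180.1, 109.2, 60.4, 0.0, 0.3, -0.1]]
```

Emit:
{"name": "arm_command", "arguments": {
  "rows": [
    [-39,13,20,0,0,0],
    [-78,33,41,0,0,0],
    [-112,58,56,0,0,0],
    [-137,83,59,0,0,0],
    [-147,101,59,0,0,0],
    [-152,109,59,0,0,0],
    [-162,109,59,0,0,0],
    [-172,109,60,0,0,0],
    [-178,109,60,0,0,0],
    [-180,109,60,0,0,0]
  ]
}}

```text
time_s: 26.95
tcp_pos: [0.5436, 0.2752, 0.1043]
ee_rot: [0.014, -0.013, 0.707, -0.707]
force: [0.1, -0.4, 0.2]
opening: 0.0
```

```bash
python3 - <<'E'
from h import *
show()
s=grab("side","pics/side24.png");crop(s,265,240,315,310,10,"pics/s24.png")
E
```

```text
t 26.95 tcp [0.5436 0.2752 0.1043] zyaw -87.79 ydir [ 0.001  0.001 -1.   ] F [ 0.1 -0.4  0.2] T [-0.   -0.02  0.02] op 0.0 j [ 0.41  0.52  1.45 -0.    1.17  1.94]
```

View pics/s24.png

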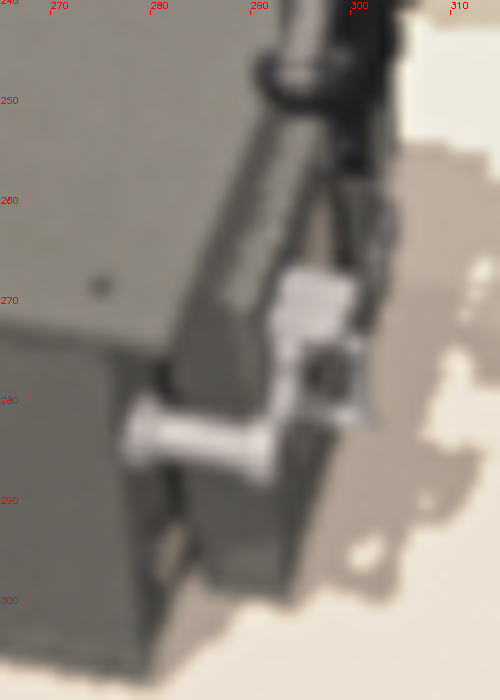

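Emit:
{"name": "arm_command", "arguments": {
  "rows": [
    [-0.5,0,0,0,0,0],
    [-1,0,0,0,0,0],
    [-1.5,0,0,0,0,0],
    [-2,0,0,0,0,0],
    [-2,0,0,0,0,0]
  ]
}}

```text
time_s: 27.5
tcp_pos: [0.5448, 0.275, 0.1035]
ee_rot: [-0.014, 0.014, -0.707, 0.707]
force: [0.2, 1.0, -0.6]
opening: 0.003
```

```bash
python3 - <<'E'
from h import *
show()
s=grab("side","pics/side25.png");g=cv2.cvtColor(s,6);print(g[298,285:300],g[294,286:300])
E
```

```text
t 27.5 tcp [0.5448 0.275  0.1035] zyaw -87.79 ydir [ 0. -0. -1.] F [ 0.2  1.  -0.6] T [-0.   -0.02  0.  ] op 0.003 j [ 0.41  0.52  1.44 -0.    1.18  1.94]
[124 104 103 102 101 100 100  98 100 133 157 173 188 180 168] [ 84  86  90  92  93  93  93  80  84 128 158 165 163 168]
```

Emit:
{"name": "arm_command", "arguments": {
  "rows": [
    [-0.5,0,0,0,0,0],
    [-1,0,0,0,0,0],
    [-1.5,0,0,0,0,0],
    [-1.5,0,0,0,0,0]
  ]
}}

```text
time_s: 27.95
tcp_pos: [0.5463, 0.2751, 0.1035]
ee_rot: [0.014, -0.014, 0.707, -0.707]
force: [-0.2, 0.8, 0.6]
opening: -0.002
```

```bash
python3 - <<'E'
from h import *
show()
s=grab("side","pics/side26.png");g=cv2.cvtColor(s,6);print(g[298,285:300],g[294,286:300])
E
```

```text
t 27.95 tcp [0.5463 0.2751 0.1035] zyaw -87.79 ydir [-0.  0. -1.] F [-0.2  0.8  0.6] T [ 0.04  0.07 -0.05] op -0.002 j [0.41 0.53 1.44 0.   1.18 1.94]
[110 105 110 107 102 101  97  95 121 152 174 192 197 179 168] [ 85  85  90  93  92  89  78  73 103 147 164 164 163 168]
```

Emit:
{"name": "arm_command", "arguments": {
  "rows": [
    [-0.5,0,0,0,0,0],
    [-1,0,0,0,0,0],
    [-1.5,0,0,0,0,0],
    [-1.5,0,0,0,0,0]
  ]
}}

```text
time_s: 28.4
tcp_pos: [0.5464, 0.2751, 0.1034]
ee_rot: [-0.012, 0.015, -0.707, 0.707]
force: [-13.8, -1.5, 6.8]
opening: -0.003
```

```bash
python3 - <<'E'
from h import *
show()
s=grab("side","pics/side27.png");g=cv2.cvtColor(s,6);print(g[298,285:300],g[294,286:300])
E
```

```text
t 28.4 tcp [0.5464 0.2751 0.1034] zyaw -87.78 ydir [-0.004 -0.001 -1.   ] F [-13.8  -1.5   6.8] T [-0.29  2.11  0.01] op -0.003 j [0.41 0.53 1.44 0.   1.18 1.94]
[109 104 110 107 103 101  96  97 127 155 173 193 197 180 169] [ 84  86  89  92  92  91  77  77 113 151 165 165 162 167]
```

Emit:
{"name": "arm_command", "arguments": {
  "rows": [
    [0.5,0,0,0,0,0],
    [1,0,0,0,0,0],
    [1.5,0,0,0,0,0],
    [2,0,0,0,0,0],
    [2.5,0,0,0,0,0],
    [3.5,0,0,0,0,0],
    [5,0,0,0,0,0],
    [8,0,0,0,0,0],
    [12,0,0,0,0,0],
    [20,0,0,0,0,0]
  ]
}}

```text
time_s: 29.45
tcp_pos: [0.5275, 0.2743, 0.1034]
ee_rot: [-0.014, 0.014, -0.707, 0.707]
force: [0.3, 1.1, -0.3]
opening: -0.001
```

```bash
python3 - <<'E'
from h import *
show()
s=grab("side","pics/side28.png");g=cv2.cvtColor(s,6);print(g[298,285:300],g[294,286:300])
E
```

```text
t 29.45 tcp [0.5275 0.2743 0.1034] zyaw -87.8 ydir [-0. -0. -1.] F [ 0.3  1.1 -0.3] T [ 0.02 -0.01 -0.01] op -0.001 j [ 0.42  0.49  1.49 -0.    1.16  1.95]
[115 105 111 108 103 101 100  98 106 144 168 191 197 180 168] [ 85  85  90  92  92  91  83  74  91 134 160 164 163 168]
```

Emit:
{"name": "arm_command", "arguments": {
  "rows": [
    [-8,0,0,0,0,0],
    [-14,0,0,0,0,0],
    [-17,0,0,0,0,0],
    [-18,0,0,0,0,0],
    [-18.5,0,0,0,0,0],
    [-19,0,0,0,0,0],
    [-19,0,0,0,0,0],
    [-19,0,0,0,0,0]
  ]
}}

```text
time_s: 30.3
tcp_pos: [0.5464, 0.275, 0.1033]
ee_rot: [-0.013, 0.014, -0.707, 0.707]
force: [-4.0, -1.1, -1.0]
opening: 0.001
```

```bash
python3 - <<'E'
from h import *
show()
s=grab("side","pics/side29.png");g=cv2.cvtColor(s,6);print(g[298,285:300],g[294,286:300])
E
```

```text
t 30.3 tcp [0.5464 0.275  0.1033] zyaw -87.79 ydir [-0.001 -0.    -1.   ] F [-4.  -1.1 -1. ] T [-0.32  0.71 -0.04] op 0.001 j [0.41 0.53 1.44 0.   1.18 1.94]
[110 104 110 107 102 101  97  97 127 154 173 193 197 180 168] [ 84  86  89  92  93  90  77  77 112 150 164 165 162 168]
```

Emit:
{"name": "arm_command", "arguments": {
  "rows": [
    [0.3,0,0,0,0,0],
    [0.6,0,0,0,0,0],
    [0.9,0,0,0,0,0],
    [1.2,0,0,0,0,0],
    [1.5,0,0,0,0,0],
    [2,0,0,0,0,0],
    [3,0,0,0,0,0],
    [6,0,0,0,0,0],
    [12,0,0,0,0,0],
    [20,0,0,0,0,0]
  ]
}}

```text
time_s: 31.35
tcp_pos: [0.5262, 0.2743, 0.1034]
ee_rot: [-0.014, 0.014, -0.707, 0.707]
force: [-1.2, 0.1, -0.2]
opening: 0.001
```

```bash
python3 - <<'E'
from h import *
show()
s=grab("side","pics/side30.png");g=cv2.cvtColor(s,6);print(g[298,285:300],g[294,286:300])
E
```

```text
t 31.35 tcp [0.5262 0.2743 0.1034] zyaw -87.8 ydir [-0. -0. -1.] F [-1.2  0.1 -0.2] T [ 0.    0.01 -0.08] op 0.001 j [0.42 0.49 1.5  0.   1.16 1.95]
[115 104 110 107 103 101  99 100 118 149 168 192 197 181 169] [ 85  87  89  92  93  91  80  72  98 146 164 165 163 167]
```

Emit:
{"name": "arm_command", "arguments": {
  "rows": [
    [15,-5,0,0,0,0],
    [40,-25,0,0,0,0],
    [75,-55,0,0,0,0],
    [115,-85,0,0,0,0],
    [155,-110,0,0,0,0],
    [180,-120,0,0,0,0],
    [180,-120,0,0,0,0],
    [180,-120,0,0,0,0]
  ]
}}

```text
time_s: 32.2
tcp_pos: [0.3468, 0.2675, 0.2237]
ee_rot: [0.014, -0.014, 0.707, -0.707]
force: [0.1, -0.3, 0.6]
opening: -0.001
```

```bash
python3 - <<'E'
from h import *
show()
s=grab("side","pics/side31.png");g=cv2.cvtColor(s,6);print(g[298,285:300],g[294,286:300])
t=grab("top","pics/top31.png")
crop(s,272,255,308,295,18,"pics/s31z.png")
th=np.radians(1.8);cab=lambda x,y,z:np.r_[np.array([.5722,.193])+np.array([[np.cos(th),-np.sin(th)],[np.sin(th),np.cos(th)]])@[x+.076,y+.103],z]
x0,y0,S=222,188,13;c=cv2.resize(t[188:212,222:282],None,fx=S,fy=S,interpolation=cv2.INTER_CUBIC)
for u in proj("top",[cab(-.09,.053,.016),cab(-.09,-.089,.016),cab(-.09,.053,.154),cab(-.09,-.089,.154),cab(-.076,-.103,.052),cab(-.076,-.103,.134),cab(-.1,.034,.122)]):cv2.drawMarker(c,tuple(int(v) for v in (u-[x0,y0]+.5)*S),(0,0,255),0,11,1)
cv2.imwrite("pics/t31z.png",c)
E
```

```text
t 32.2 tcp [0.3468 0.2675 0.2237] zyaw -87.75 ydir [ 0.001  0.001 -1.   ] F [ 0.1 -0.3  0.6] T [ 0.01  0.   -0.02] op -0.001 j [ 0.57  0.03  1.78 -0.    1.33  2.1 ]
[111 102 108 106 101  99  97 100 117 147 165 189 194 177 166] [ 83  85  89  90  92  90  78  72  95 142 162 162 161 165]
```

View pics/s31z.png

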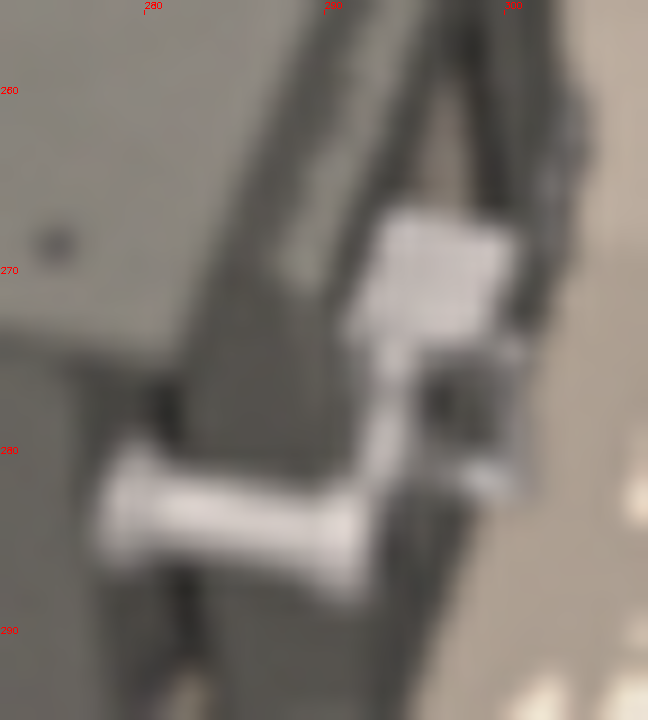

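View pics/t31z.png

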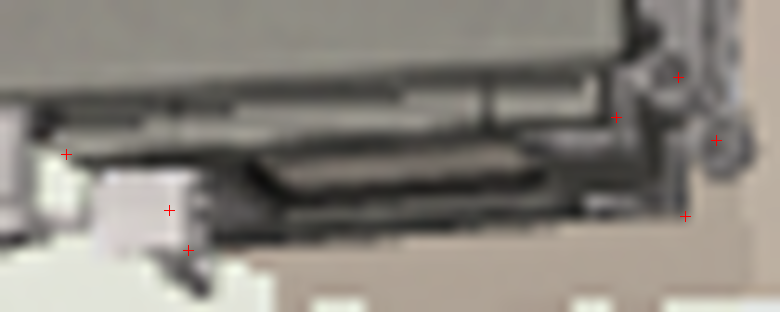

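View pics/side31.png

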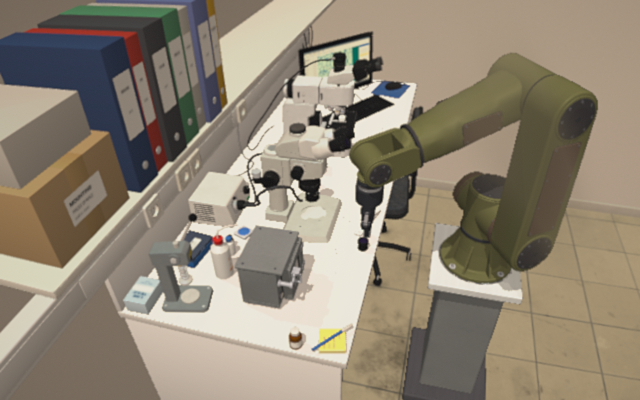

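```bash
python3 - <<'E'
from h import *
print(manip.hand_in());show()
E
```

```text
the job is handed in; nothing more can be done
None
the job is handed in; nothing more can be done
```

The door is back on its pins, swung shut and hooked, and I handed the job in at about 32 s. I could not see the hook's gate itself; the evidence that it clicked is indirect.

**What I did:**
- **Grasp:** I gripped the door by the middle of its top edge. The first grasp closed above the door because the pictures put the fingertips about 30 mm higher than the reported TCP. I corrected for that and got hold of it on the second try.
- **Hanging:** I carried the door past the microscope on the robot's side and lined it up over the pins by camera. Lowering it, contact came at 89.4 mm, against 89.3 mm expected for a full seat.
- **Shutting:** I let go and pushed the outer face until the door met a firm stop at about 13 N.
- **Hook:** I brought the tab over and down along its arc until it met a hard stop at about 17 N.

**Last checks:**
- **Hinges:** both knuckles showed on their pins in the side view, taken just before I let go.
- **Hook:** the tab sits where a hook at 0 rad should be in the picture from above, and the finger's stopping height agreed.
- **Gate:** at about 3 mm per pixel it is too small to see. I take it as shut because the hook stopped at its fully closed height.
- **Door position:** after hooking, the door had crept out about 2 mm at its free edge, so I pushed it back and withdrew slowly. It then stayed within about 0.5 mm of the stop.
- **Camera disagreement:** the door's lower outer edge in the top view differs from my prediction by about 1 pixel (about 3 mm), which is within the calibration error.
- **Other objects:** the bottle and the dark round object near the bench front looked unmoved. I did not measure any of the four, or identify the tissue box and objective case separately. The arm was well clear when I handed in.

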